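# Top up the filter-cassette feeder

## Robot

A 7-joint arm with a two-finger parallel gripper is mounted at the origin on the work surface. World frame = base frame: x ahead of the robot, y to its left, z up, the work surface at z = 0. Lengths are in m, angles in rad, forces in N, time in s.
With the tool pointing down it reaches from about 0.4 to 0.85 m from the base axis. Payload 4.5 kg.
Tool frame: the origin (TCP) lies on the centre line of the jaws, within the pads' length; the fingertips stand ahead of it and the grasp point (between the pads) lies 3 mm ahead of it (r.finger_overhang is the z of the fingertips in the tool frame, in m); z points along the fingers, y is the direction in which the jaws open and shut (so a half turn about z gives the same grasp; the last joint's range is limited). The gripper opens to 88 mm and grips with 3 to 60 N. Pads are 18 mm wide; open, the fingers measure 123 mm over their backs; the gripper's body (75 mm by 187 mm) begins 45 mm behind the grasp point.
Start: joints at [1.279, 0.689, -0.195, 1.565, 0.157, 0.902, -0.215], TCP at [0.2, -0.592, 0.228] pointing down, gripper open.
Joint ranges: [-3.01, 3.01], [-0.46, 2.08], [-1.47, 1.51], [0.13, 2.56], [-1, 4.14], [0.04, 2.09], [-2.66, 2.66]. Speed limits (rad/s): [2.57, 2.57, 3.14, 3.14, 3.14, 3.14, 3.14].

## Interface

Orientations are given as a unit quaternion [x, y, z, w].
In Python, from plant import get_state, snapshot, camera_model, workorder, boxes_of, mark_of, r gives the robot as it stands.
- The arm moves only by the tool jog_arm, never from a script. Its argument "rows" is a list of rows, each a list of 2 entries, a list of its own where there are three numbers: the shift along the tool's x, y, z normalised to -1 to 1, where 1 is 75 cm, then the turn about the tool's z normalised to -1 to 1, where 1 is 2 rad. A call has 1 to 20 rows; each row is the pose to reach, as a shift and turn from the pose commanded when the call began, along the tool's axes at that moment; what a row does not reach only later rows make up. A row lasts 1/12 s, in which the tool goes at most 41.7 mm and 7.16 degrees, less where a joint would pass 70% of its speed; a pose out of reach is approached as far as the arm can. A call with a number of a shift or a turn outside -1 to 1 is refused whole. A call with a gripper value outside its range is refused whole. "gripper" is the finger opening in mm, from 0 to 88.1, set as the call begins (left out, the last holds). The fingers move at their own pace and stop on an object; "newtons" is the grip in N (left out, the last holds). Time passes only in rows, so rows that repeat a pose let the fingers close. It gives the time, the measured TCP pose, the force and the opening at its end, in the units of the state.
- get_state(): the state, without advancing time (a new reading comes with each control period).
- snapshot(name): name is "side" or "top" or "wrist"; returns the picture (384x512x3 uint8, red, green, blue); there is no depth.
- camera_model(name): a dict with "mtx" (3x3 intrinsics, pixels), "k1" (the pictures are not rectified: a ray, as slopes to the right and down, at radius r is drawn at 1 + k1 r^2 times it, then the intrinsics apply), "extrinsics" (4x4, takes a point from camera to world coordinates); the wrist camera has in their place "T_tool_cam" (4x4, takes a point from camera to tool coordinates, whose origin is the TCP and whose axes are the flange's). Camera axes: x right, y up, looking along -z (the intrinsics and any distortion apply to the point x, -y, -z); pixel columns grow to the right and rows downward; lengths in m; the calibration is good to about 2 mm. A picture is of the moment at which its call begins: read the wrist's pose just before it. camera_model takes no time and is no camera call.
- workorder.finish_job(): hands the job in, once; it reports no verdict.
Trained networks look in the newest picture that a camera, given by its name, has taken for a name from the list of things; names that differ only in an ending like _2 or _b are one class to them, and where a whole thing is asked for, a point or a joint stands for the part that bears it (a point fixed in the world has none). Each returns a list of dicts, best first, with "p" (0 to 1); they miss things now and then, are a little off and sometimes report something else, mostly with a low value. They report only what shows in the picture. A call takes as long as a camera call. They do not tell look-alikes from the thing itself.
- boxes_of(thing, camera): "rect" ([left, top, right, bottom] in pixels, round what is visible of it).
- mark_of(thing, camera): "pixel" ([row, column] in pixels: a listed point, or the origin of a listed thing).
The state is a dict: "clock": time; "q": joint angles; "qd": joint speeds; "joint_torque": joint torques, N m; "tool_pos": TCP position; "eef_rot": TCP orientation; "contact_force": force on the tool from outside, world axes, zero at the start; "moment": the same for the moment, N m; "opening": opening from 0.0 (shut) to 1.0 (fully open).
Only numpy, scipy, OpenCV 4.12 (cv2) and the standard library are available. Lean on these libraries where they do the work, as an engineer would, in place of code of your own. Each camera call takes 0.05 s, during which the arm holds its last target.

## Task

Top up the white lane of the sloping filter feeder: take the two white cassettes from the dark rack and push them, one after the other, squarely down into the magazine that already holds a white cassette, each until both brass catches have snapped over its rim and hold it down against the spring. Then swing that lane's dust cover fully shut over it. Leave the blue cassettes, the other lane with its cover, and everything else on the bench as they are.

Things in the scene. Friction and masses are not known exactly. Their poses are not given: they have to be found in the camera images.
- feeder: Grey bench feeder with a dark sloping deck and two magazines in it. Origin under it on the bench, below the midpoint between the two lane mouths; x from its low front edge (x = -72 mm, 78 mm tall) to its high rear (x = 95 to 123 mm, 168 mm tall), y to its left, 240 mm wide. Lane mouths at y = 50 (left) and -50 mm, 115 mm above the bench. Open covers overhang its sides by up to 30 mm.
- lane_left: The left of two sloping magazines (low front edge nearest you). Origin: centre of its mouth, on the deck; x runs up the slope, y left, z square out of the deck, 28 deg from vertical. Cassettes stack along z between four 8 mm steel rods on the diagonals, 31.5 mm out, 1.5 mm play; from 34 to 45 mm above the deck they bend 7 mm outward as a lead-in. The sides (+y, -y) are open for fingers.
- lane_right: The right magazine, equal to the left, 100 mm from it. In each, a sprung brass catch at -x and one at +x: sloped above (from 31 mm up, reaching 4 mm over the rim), square below, underside 18.5 mm above the deck. A cassette pushed past is held below them: top one's centre at z = 12.5 mm, next ones 12 mm deeper each. The catches add about 4 N while it passes.
- follower_left (a joint): Left lane's follower plate under the stack, in m pushed down: 0 with one cassette held below the catches (as at the start), 0.012 with two, 0.024 with three, stop at 0.040. Its spring pushes up with 4 N at 0 and 6.6 N at 0.024. With no catch over it, it lifts the stack.
- follower_right (a joint): The same for the right lane.
- cover_left (a joint): Left lane's dust cover, an aluminium disc 86 mm across and 4 mm thick that swings level with the deck, 48 mm above it, about the axis along lane z through pivot_left. In rad: 0 shut, centred over the mouth (stop); 1.8 to 2.3 at the start, swung aside up the slope to the left, open; stop at 2.45. Stays where left; about 1 N at the knob moves it.
- cover_right (a joint): The same for the right lane; it opens to the right. Seen along -z of the lanes, the left cover shuts anticlockwise (from +y towards -x), the right one clockwise.
- knob_left (a point): Middle of the black knob at the centre of the left cover: 16 mm across, 20 mm tall, standing along lane z; the point is 10 mm above the cover's top face. 58 mm from pivot_left.
- knob_right (a point): The same knob on the right cover, 58 mm from pivot_right.
- pivot_left (a point): On the left cover's hinge axis (along lane z), at the height of the knob's middle; 58 mm up the slope from the lane's centre, 62 mm above the deck.
- pivot_right (a point): The same for the right cover.
- stock_white_mid (a point): White-rimmed filter cassette already in one of the two lanes, held below the catches: which lane is not fixed. 52 mm across, 12 mm thick, round, flat on both sides, about 25 g. The point is its centre, half-way up; z is its axis.
- stock_blue_mid (a point): Blue-rimmed cassette already in the other lane. Same size.
- cassette_white_1_mid (a point): White-rimmed filter cassette lying on the rack. 52 mm across, 12 mm thick, round, flat on both sides, about 25 g. The point is its centre, half-way up; z is its axis.
- cassette_white_2_mid (a point): The other white-rimmed cassette on the rack, alike.
- cassette_blue_mid (a point): Blue-rimmed cassette on the rack, same size; it stays there.
- rack: Dark plate 75 x 245 x 6 mm on the bench, origin under its centre, long side along y. Three round black pedestals 36 mm across stand on it at y = -80, 0 and 80 mm, tops 16 mm above the bench; a cassette lies on each, overhanging by 8 mm. Which is where is not fixed.
- amber_bottle: Brown bottle, 60 mm across, 130 mm tall; a bystander. Origin at the centre of its underside.
- beaker: Glass beaker, 68 mm across, 85 mm tall; a bystander. Origin at the centre of its underside.
- petri_dish: Clear dish, 92 mm across, 15 mm tall; a bystander. Origin at the centre of its underside.
- tweezers: Steel tweezers, 122 mm long along x, 6 mm tall; a bystander. Origin at the centre of its underside.
- weight: Brass weight, 30 mm across, 46 mm tall; a bystander. Origin at the centre of its underside.
- jar: Glass jar, 64 mm across, 75 mm tall; a bystander. Origin at the centre of its underside.
Mind the look-alikes: they are no part of the job. Leave any red look-alike of the part that bears stock_white_mid alone. Leave any green look-alike of the part that bears cassette_white_1_mid alone.

How it is judged:
On the way, in this order (a step that is already met when the one before it is completed fails the run):
1. one white cassette from the rack is held below the catches of the lane that holds the white stock (((distance between stock_white_mid and lane_left below 0.04 m and x of cassette_white_1_mid in the frame of lane_left between -0.004 and 0.004 m and y of cassette_white_1_mid in the frame of lane_left between -0.004 and 0.004 m and z of cassette_white_1_mid in the frame of lane_left between -0.019 and 0.0138 m and angle between the z axis of cassette_white_1_mid and the z axis of lane_left, either way round below 0.12 rad) or (distance between stock_white_mid and lane_left below 0.04 m and x of cassette_white_2_mid in the frame of lane_left between -0.004 and 0.004 m and y of cassette_white_2_mid in the frame of lane_left between -0.004 and 0.004 m and z of cassette_white_2_mid in the frame of lane_left between -0.019 and 0.0138 m and angle between the z axis of cassette_white_2_mid and the z axis of lane_left, either way round below 0.12 rad) or (distance between stock_white_mid and lane_right below 0.04 m and x of cassette_white_1_mid in the frame of lane_right between -0.004 and 0.004 m and y of cassette_white_1_mid in the frame of lane_right between -0.004 and 0.004 m and z of cassette_white_1_mid in the frame of lane_right between -0.019 and 0.0138 m and angle between the z axis of cassette_white_1_mid and the z axis of lane_right, either way round below 0.12 rad) or (distance between stock_white_mid and lane_right below 0.04 m and x of cassette_white_2_mid in the frame of lane_right between -0.004 and 0.004 m and y of cassette_white_2_mid in the frame of lane_right between -0.004 and 0.004 m and z of cassette_white_2_mid in the frame of lane_right between -0.019 and 0.0138 m and angle between the z axis of cassette_white_2_mid and the z axis of lane_right, either way round below 0.12 rad))), for 0.2 s.
2. both white cassettes from the rack are held in that lane (((distance between stock_white_mid and lane_left below 0.04 m and x of cassette_white_1_mid in the frame of lane_left between -0.004 and 0.004 m and y of cassette_white_1_mid in the frame of lane_left between -0.004 and 0.004 m and z of cassette_white_1_mid in the frame of lane_left between -0.019 and 0.0138 m and angle between the z axis of each of cassette_white_1_mid, cassette_white_2_mid and the z axis of lane_left, either way round below 0.12 rad and x of cassette_white_2_mid in the frame of lane_left between -0.004 and 0.004 m and y of cassette_white_2_mid in the frame of lane_left between -0.004 and 0.004 m and z of cassette_white_2_mid in the frame of lane_left between -0.019 and 0.0138 m) or (distance between stock_white_mid and lane_right below 0.04 m and x of cassette_white_1_mid in the frame of lane_right between -0.004 and 0.004 m and y of cassette_white_1_mid in the frame of lane_right between -0.004 and 0.004 m and z of cassette_white_1_mid in the frame of lane_right between -0.019 and 0.0138 m and angle between the z axis of each of cassette_white_1_mid, cassette_white_2_mid and the z axis of lane_right, either way round below 0.12 rad and x of cassette_white_2_mid in the frame of lane_right between -0.004 and 0.004 m and y of cassette_white_2_mid in the frame of lane_right between -0.004 and 0.004 m and z of cassette_white_2_mid in the frame of lane_right between -0.019 and 0.0138 m))), for 0.2 s.
At the end, for the whole second after the job is handed in: All three white cassettes rest in the lane that held white: within 4 mm of its axis, 0.12 rad of square, centres under 13.8 mm above the deck (below the catches); its cover shut within 0.15 rad. Other cover within 20 mm of its start, blue in its lane within 5, blue on the rack within 25 (((x of cassette_white_1_mid in the frame of lane_left between -0.004 and 0.004 m and y of cassette_white_1_mid in the frame of lane_left between -0.004 and 0.004 m and z of cassette_white_1_mid in the frame of lane_left between -0.019 and 0.0138 m and angle between the z axis of each of cassette_white_1_mid, cassette_white_2_mid, stock_white_mid and the z axis of lane_left, either way round below 0.12 rad and x of cassette_white_2_mid in the frame of lane_left between -0.004 and 0.004 m and y of cassette_white_2_mid in the frame of lane_left between -0.004 and 0.004 m and z of cassette_white_2_mid in the frame of lane_left between -0.019 and 0.0138 m and x of stock_white_mid in the frame of lane_left between -0.004 and 0.004 m and y of stock_white_mid in the frame of lane_left between -0.004 and 0.004 m and z of stock_white_mid in the frame of lane_left between -0.019 and 0.0138 m and value of joint cover_left below 0.15 rad and distance of knob_right from where it was at the start of the episode below 0.02 m) or (x of cassette_white_1_mid in the frame of lane_right between -0.004 and 0.004 m and y of cassette_white_1_mid in the frame of lane_right between -0.004 and 0.004 m and z of cassette_white_1_mid in the frame of lane_right between -0.019 and 0.0138 m and angle between the z axis of each of cassette_white_1_mid, cassette_white_2_mid, stock_white_mid and the z axis of lane_right, either way round below 0.12 rad and x of cassette_white_2_mid in the frame of lane_right between -0.004 and 0.004 m and y of cassette_white_2_mid in the frame of lane_right between -0.004 and 0.004 m and z of cassette_white_2_mid in the frame of lane_right between -0.019 and 0.0138 m and x of stock_white_mid in the frame of lane_right between -0.004 and 0.004 m and y of stock_white_mid in the frame of lane_right between -0.004 and 0.004 m and z of stock_white_mid in the frame of lane_right between -0.019 and 0.0138 m and value of joint cover_right below 0.15 rad and distance of knob_left from where it was at the start of the episode below 0.02 m)) and linear speed of each of cassette_white_1, cassette_white_2, stock_white below 0.03 m/s and distance of stock_blue_mid from where it was at the start of the episode below 0.005 m and distance of cassette_blue_mid from where it was at the start of the episode below 0.025 m); the robot touches nothing.
It fails at once if the blue lane's cassette is pushed or moved by more than 8 mm, or the blue cassette on the rack by more than 30 mm (distance of stock_blue_mid from where it was at the start of the episode above 0.008 m or distance of cassette_blue_mid from where it was at the start of the episode above 0.03 m).
It fails at once if a bystander is moved by more than 30 mm (distance of any of amber_bottle, beaker, petri_dish, tweezers, weight, jar from where it was at the start of the episode above 0.03 m).
It also fails if it takes over 64 s, if anything falls off the work surface, if the arm or the gripper's body presses on something with over 40 N, if the wrist force passes 120 N, or if a joint passes its speed limit or range.

## Working session

There is one attempt and no reset: what is moved stays moved. The work goes in short steps, Python scripts to look and compute and a tool call to move; the robot and the scene stay as the last step left them, time stands still between calls to the robot, and variables do not carry over. Pictures are saved under pics/ and viewed, and the job is handed in when it is done.

Besides the shell and the picture viewer there is one more tool, called as a command line: name --argument value ..., lists and objects as JSON in quotes. jog_arm: Moves the arm, as the interface text tells. Scaled input: -1 to 1 covers 75 cm each way for a shift and 2 rad each way for a turn. Its arguments: {"type":"object","properties":{"rows":{"type":"array"},"gripper":{"type":"number"},"newtons":{"type":"number"}},"required":["rows"]}

```bash
ls; mkdir -p pics
python3 - <<'E'
from plant import *
import cv2,numpy as np
s=get_state();print(s)
for n in("side","top","wrist"):
    im=snapshot(n);cv2.imwrite(f"pics/{n}0.png",im[:,:,::-1]);c=camera_model(n);print(n,{k:np.round(v,4).tolist() for k,v in c.items()})
print(r.finger_overhang)
E
```

```text
pics
{'clock': 0.0, 'q': array([ 1.27876219,  0.68998241, -0.19453236,  1.56633489,  0.15731272,
        0.90248715, -0.21510337]), 'qd': array([ 0.00055707,  0.00011225, -0.00085414, -0.00017473,  0.0004075 ,
        0.00145587, -0.00113076]), 'joint_torque': array([-4.30036762e-04, -5.27566409e+01, -1.26713421e+00, -1.53430957e+01,
       -5.27056865e-02,  6.53696159e-03,  1.93392320e-04]), 'tool_pos': array([ 0.19981435, -0.5915177 ,  0.22701394]), 'eef_rot': array([ 9.86749662e-01,  1.62247585e-01, -2.10454187e-04, -8.84087718e-04]), 'contact_force': array([ 0.36148269,  0.32885258, -0.52914142]), 'moment': array([ 0.00457227, -0.02854756, -0.01023313]), 'opening': 0.9986423815847146}
side {'mtx': [[352.648, 0.0, 256.115], [0.0, 352.648, 196.4554], [0.0, 0.0, 1.0]], 'k1': -0.0493, 'extrinsics': [[0.9507, 0.2354, -0.2018, 0.3435], [-0.31, 0.7064, -0.6363, -0.5825], [-0.0073, 0.6675, 0.7446, 0.8734], [0.0, 0.0, 0.0, 1.0]]}
top {'mtx': [[468.171, 0.0, 257.9791], [0.0, 468.171, 184.5483], [0.0, 0.0, 1.0]], 'k1': -0.0003, 'extrinsics': [[-0.021, 0.9901, -0.1388, 0.3351], [-0.9998, -0.0215, -0.0016, 0.0139], [-0.0046, 0.1387, 0.9903, 1.5212], [0.0, 0.0, 0.0, 1.0]]}
wrist {'mtx': [[269.6831, 0.0, 257.6091], [0.0, 269.6831, 186.9801], [0.0, 0.0, 1.0]], 'k1': -0.0584, 'T_tool_cam': [[-0.0002, 0.954, 0.2998, 0.0782], [1.0, 0.0004, -0.0006, -0.0007], [-0.0007, 0.2998, -0.954, -0.1567], [0.0, 0.0, 0.0, 1.0]]}
0.022
```

View pics/side0.png

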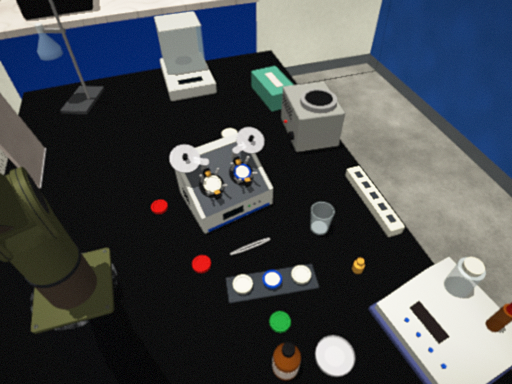

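View pics/top0.png

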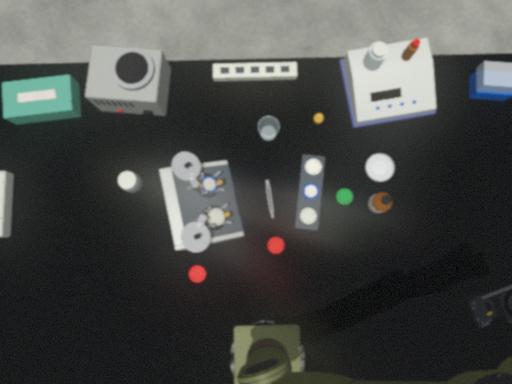

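View pics/wrist0.png

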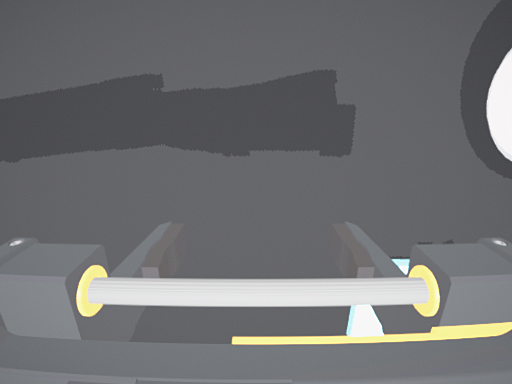

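```bash
cat > h.py <<'E'
from plant import *
import cv2,numpy as np
from scipy.spatial.transform import Rotation as R
from scipy.optimize import least_squares
def cam(n,st=None):
    c=camera_model(n);K=np.array(c['mtx']);k1=float(np.array(c['k1']))
    if n=='wrist':
        st=st or get_state();T=np.eye(4);T[:3,:3]=R.from_quat(st['eef_rot']).as_matrix();T[:3,3]=st['tool_pos'];E=T@np.array(c['T_tool_cam'])
    else:E=np.array(c['extrinsics'])
    return K,k1,E
def proj(P,C):
    K,k1,E=C;P=np.atleast_2d(P);p=(P-E[:3,3])@E[:3,:3]
    a=np.c_[p[:,0]/-p[:,2],-p[:,1]/-p[:,2]]
    a=a*(1+k1*(a**2).sum(1,keepdims=True))
    return a@K[:2,:2].T+K[:2,2]   # u,v
def onplane(uv,z,C):
    f=lambda x:proj([x[0],x[1],z],C)[0]-uv
    x0=np.array([.4,0.])
    return least_squares(f,x0).x
L=np.array([[np.cos(a:=np.radians(28)),0,-np.sin(a)],[0,1,0],[np.sin(a),0,np.cos(a)]]) # lane axes in feeder cols
def lane(pose,side):
    x,y,th=pose;Rz=R.from_euler('z',th).as_matrix()
    o=np.array([x,y,0])+Rz@np.array([0,.05*side,.115])
    return o,Rz@L
E
python3 - <<'E'
from h import *
for n in("top","side"):
    snapshot(n)
    for t in["feeder","lane_left","lane_right","stock_white_mid","stock_blue_mid","knob_left","knob_right","pivot_left","pivot_right","cassette_white_1_mid","cassette_blue_mid","rack","amber_bottle","beaker","tweezers","weight","petri_dish","jar"]:
        print(n,t,[(round(d['p'],2),np.round(np.array(d['pixel'])[::-1],1).tolist()) for d in mark_of(t,n) if d['p']>.2][:5])
print(get_state()['clock'])
E
```

```text
top feeder [(0.85, [212.8, 204.0])]
top lane_left [(0.93, [215.8, 217.0])]
top lane_right [(0.82, [205.5, 184.0])]
top stock_white_mid [(0.75, [214.8, 215.0]), (0.62, [193.9, 235.1]), (0.54, [273.9, 244.5]), (0.47, [197.7, 277.2])]
top stock_blue_mid [(0.69, [206.3, 180.7]), (0.51, [271.1, 132.6])]
top knob_left [(0.82, [195.7, 238.0])]
top knob_right [(0.89, [186.7, 165.9])]
top pivot_left [(0.8, [204.1, 218.9])]
top pivot_right [(0.58, [196.0, 183.8])]
top cassette_white_1_mid [(0.67, [133.5, 184.3]), (0.58, [342.2, 198.0]), (0.55, [314.1, 165.6])]
top cassette_blue_mid [(0.69, [308.6, 191.5])]
top rack [(0.7, [308.2, 192.0])]
top amber_bottle []
top beaker [(0.64, [266.3, 130.7])]
top tweezers [(0.71, [270.9, 199.8]), (0.31, [308.3, 216.9])]
top weight [(0.48, [318.0, 119.2])]
top petri_dish [(0.91, [378.9, 166.7]), (0.72, [307.7, 213.7]), (0.7, [204.7, 217.5])]
top jar [(0.8, [133.2, 183.6])]
side feeder [(0.95, [230.2, 204.6])]
side lane_left [(0.8, [210.8, 186.0]), (0.4, [319.8, 224.5])]
side lane_right [(0.75, [240.4, 174.1]), (0.52, [270.3, 279.1])]
side stock_white_mid [(0.76, [209.4, 182.6]), (0.73, [196.0, 266.7]), (0.58, [159.1, 205.0])]
side stock_blue_mid [(0.48, [241.4, 175.4])]
side knob_left [(0.7, [272.2, 284.0]), (0.58, [186.6, 151.5])]
side knob_right [(0.82, [250.6, 138.7])]
side pivot_left [(0.85, [205.3, 158.7]), (0.5, [213.1, 185.5]), (0.35, [300.6, 275.5]), (0.25, [235.6, 146.5])]
side pivot_right []
side cassette_white_1_mid [(0.61, [280.0, 321.3]), (0.6, [300.5, 273.6])]
side cassette_blue_mid [(0.52, [270.9, 277.4])]
side rack [(0.88, [271.0, 280.9])]
side amber_bottle [(0.84, [283.2, 366.0])]
side beaker [(0.72, [318.8, 226.0])]
side tweezers [(0.61, [249.7, 244.8])]
side weight [(0.4, [242.8, 175.2])]
side petri_dish [(0.61, [336.7, 356.5]), (0.23, [228.9, 201.7])]
side jar [(0.54, [228.5, 149.4])]
2.05
```

Run:
```python
import cv2,numpy as np
a=cv2.imread('pics/top0.png')[130:260,140:340];b=cv2.imread('pics/side0.png')[115:310,150:340]
cv2.imwrite('pics/ta.png',cv2.resize(a,None,fx=4,fy=4,interpolation=3));cv2.imwrite('pics/sa.png',cv2.resize(b,None,fx=3,fy=3,interpolation=3))
```

```text
(no output)
```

View pics/ta.png

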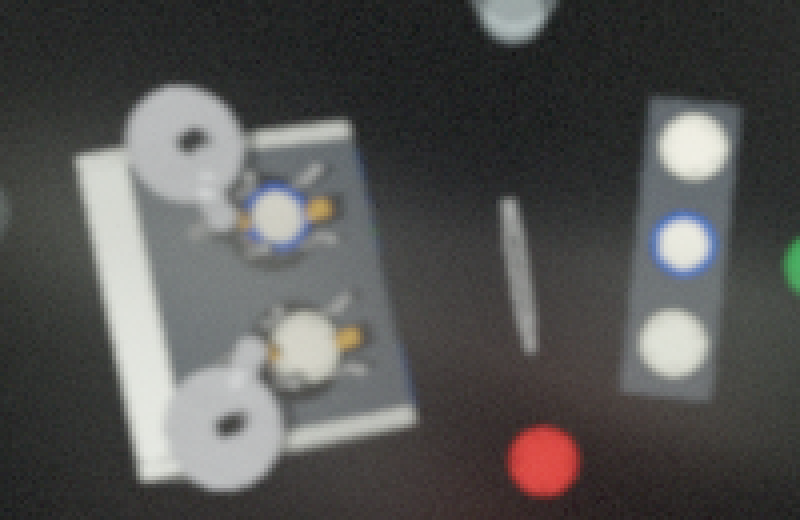

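View pics/sa.png

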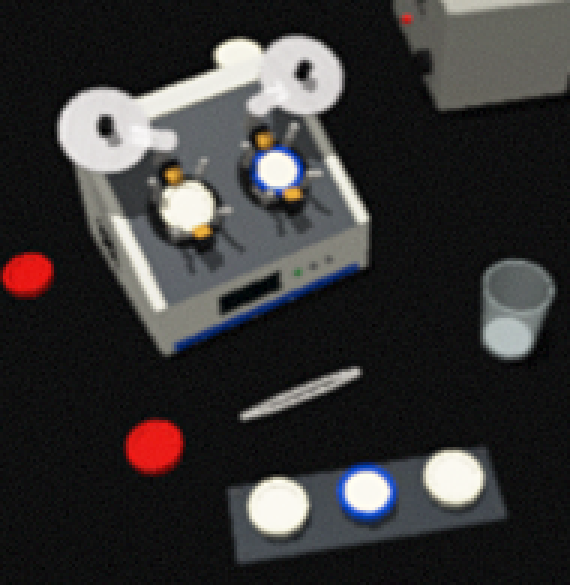

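```bash
cat > fit.py <<'E'
from h import *
def blob(im,near,lo=150,r=14):
    u,v=near;u0,v0=int(u)-r,int(v)-r
    c=im[v0:v0+2*r,u0:u0+2*r].astype(float)
    m=((c.min(2)>lo)).astype(np.uint8)
    n,l,s,ce=cv2.connectedComponentsWithStats(m)
    k=1+np.argmax(s[1:,4]);w=np.where(l==k,c.min(2)-lo*.5,0)
    yy,xx=np.mgrid[:2*r,:2*r]
    return np.array([u0+(w*xx).sum()/w.sum(),v0+(w*yy).sum()/w.sum()]),s[k]
E
python3 - <<'E'
from fit import *
T=snapshot("top");S=snapshot("side")
ct,cs=cam("top"),cam("side")
for name,nt,ns in(("A",(308,216),(243,284)),("B",(313.5,166.5),(301,274)),("blue",(311,191),(272.5,279.5)),("stock",(216,216),(212.5,183.5)),("sblue",(209,184),(242.5,172))):
    for lo in(120,150):
        a,sa=blob(T,nt,lo);b,sb=blob(S,ns,lo)
        if name[0]=='s':z=None;print(name,a,sa[2:],b,sb[2:]);continue
        print(name,a,sa[2:],b,sb[2:],"top",onplane(a,.028,ct).round(4),"side",onplane(b,.028,cs).round(4))
tl=[("stock_m",0)]
obs=[] # (cam,uv,kind)
def model(p):
    x,y,th,a1,a2=p
    o,M=lane((x,y,th),1);o2,M2=lane((x,y,th),-1)
    P={}
    P['sw']=o+M@[0,0,.0185];P['sb']=o2+M2@[0,0,.0185]
    for n,o_,s,a in(('l',o,1,a1),('r',o2,-1,a2)):
        P['k'+n]=o_+M@np.array([.058-.058*np.cos(a),s*.058*np.sin(a),.062]);P['p'+n]=o_+M@np.array([.058,0,.062])
        P['lane'+n]=o_
    Rz=R.from_euler('z',th).as_matrix()
    for n,q in(('f1',(-.072,.12,.078)),('f2',(-.072,-.12,.078)),('r1',(.123,.12,.168)),('r2',(.123,-.12,.168)),('fo',(0,0,0))):P[n]=np.array([x,y,0])+Rz@q
    return P
sc=lambda x,y:(140+(x+.5)/4-.5,130+(y+.5)/4-.5)
ss=lambda x,y:(150+(x+.5)/3-.5,115+(y+.5)/3-.5)
bt={n:blob(T,q,150)[0] for n,q in(('sw',(216,216)),('sb',(209,184)))}
bs={n:blob(S,q,150)[0] for n,q in(('sw',(212.5,183.5)),('sb',(242.5,172)))}
O=[('t','sw',bt['sw'],.5),('t','sb',bt['sb'],.5),('s','sw',bs['sw'],.5),('s','sb',bs['sb'],.5),
('t','kl',sc(233,426),1),('t','kr',sc(191,140),1),('s','kl',ss(106,125),1),('s','kr',ss(304,70),1),
('t','f1',sc(417,424),1),('t','f2',sc(352,120),1),('t','r1',sc(143,482),1),('t','r2',sc(76,155),1),
('s','f2',ss(368,217),1),('s','f1',ss(163,305),1)]
C={'t':ct,'s':cs}
def res(p):
    P=model(p);return np.concatenate([(proj(P[k],C[c])[0]-uv)/w for c,k,uv,w in O])
f=least_squares(res,[.32,.2,np.pi/2,2,2],loss='soft_l1')
print(f.x,f.cost)
P=model(f.x)
for c,k,uv,w in O:print(c,k,np.round(uv,1),(proj(P[k],C[c])[0]-uv).round(2))
print('lane_left',lane(f.x[:3],1)[0])
E
```

```text
A [307.81694308 215.42987432] [ 20  20 293] [242.18007393 283.25050363] [ 21  19 315] top [ 0.4415 -0.1405] side [ 0.442  -0.1415]
A [307.92811111 215.39890409] [ 17  18 235] [242.2124778  283.20159858] [ 20  19 293] top [ 0.4416 -0.1408] side [ 0.4421 -0.1414]
B [312.92618713 166.29880425] [ 19  18 274] [300.81853095 273.54419727] [ 21  18 297] top [ 0.6002 -0.1627] side [ 0.6004 -0.1636]
B [312.92229578 166.25245838] [ 17  17 233] [300.7976832  273.52928051] [ 20  18 279] top [ 0.6003 -0.1627] side [ 0.6004 -0.1635]
blue [310.43362622 190.6151508 ] [ 14  14 154] [271.86432037 278.32511778] [ 15  14 170] top [ 0.5211 -0.1517] side [ 0.5215 -0.1524]
blue [310.42921504 190.64847225] [ 12  13 131] [271.84764412 278.33060872] [ 15  14 163] top [ 0.5209 -0.1517] side [ 0.5214 -0.1525]
stock [216.57026803 215.68934555] [ 25  24 349] [212.02512121 183.43489264] [ 19  18 241]
stock [216.05817511 216.12783436] [ 16  17 213] [212.07560961 183.43679749] [ 17  17 219]
sblue [208.57043637 184.35282847] [ 17  17 189] [241.92229066 171.38583847] [ 13  15 146]
sblue [208.93608276 183.75844352] [ 14  13 131] [241.9342193  171.27405203] [ 13  12 127]
[0.48527588 0.16093264 1.78039499 2.12833133 1.82210789] 7.034406009817776
t sw [216.1 216.1] [ 0.22 -0.1 ]
t sb [208.9 183.8] [ 0.12 -0.17]
s sw [212.1 183.4] [-0.03 -0.21]
s sb [241.9 171.3] [ 0.08 -0.13]
t kl [197.9 236.1] [-0.73 -0.21]
t kr [187.4 164.6] [-0.12 -0.07]
s kl [185.  156.3] [-0.38  0.78]
s kr [251. 138.] [-0.34  0.41]
t f1 [243.9 235.6] [-0.9  -0.86]
t f2 [227.6 159.6] [-1.81  0.27]
t r1 [175.4 250.1] [ 0.15 -0.73]
t r2 [158.6 168.4] [0.17 0.66]
s f2 [272.3 187. ] [-0.05  0.84]
s f1 [204.  216.3] [-2.71  2.34]
lane_left [0.43637015 0.15052927 0.115     ]
```

```bash
cat >> h.py <<'E'
def mv(target,yaw=None,start=None,ref=None):
    """normalised shift from commanded pose (ref pos, quat) to target TCP; yaw = world yaw of tool x"""
    s=get_state();p=np.array(s['tool_pos'] if ref is None else ref);M=R.from_quat(s['eef_rot']).as_matrix()
    x=np.array([M[0,0],M[1,0],0]);x/=np.linalg.norm(x);z=np.array([0,0,-1.]);M=np.c_[x,np.cross(z,x),z]
    y0=np.arctan2(x[1],x[0]);d=M.T@(np.array(target)-p)/.75
    t=None if yaw is None else -(((yaw-y0)+np.pi)%(2*np.pi)-np.pi)/2
    print("cur",np.round(s['tool_pos'],4),"yaw",round(y0,4),"shift",d.round(4),"turn",t,"rows>=",np.linalg.norm(np.array(target)-p)/.0417,'clock',s['clock'])
E
python3 - <<'E'
from h import *
mv([.4418,-.1411,.15])
E
```

```text
cur [ 0.2001 -0.5922  0.2278] yaw 0.3258 shift [ 0.4979 -0.4666  0.1038] turn None rows>= 12.413430801827836 clock 2.15
```

jog_arm --rows '[[[0.498,-0.4666,0.1038],0],[[0.498,-0.4666,0.1038],0],[[0.498,-0.4666,0.1038],0],[[0.498,-0.4666,0.1038],0],[[0.498,-0.4666,0.1038],0],[[0.498,-0.4666,0.1038],0],[[0.498,-0.4666,0.1038],0],[[0.498,-0.4666,0.1038],0],[[0.498,-0.4666,0.1038],0],[[0.498,-0.4666,0.1038],0],[[0.498,-0.4666,0.1038],0],[[0.498,-0.4666,0.1038],0],[[0.498,-0.4666,0.1038],0],[[0.498,-0.4666,0.1038],0],[[0.498,-0.4666,0.1038],0],[[0.498,-0.4666,0.1038],0]]' --gripper 75 --newtons 15

```text
clock: 3.48
tool_pos: [0.4414, -0.1423, 0.1501]
eef_rot: [0.987, 0.161, -0.0, 0.0]
contact_force: [0.8, -1.0, -0.8]
opening: 0.847
```

Run:
```python
from fit import *
st=get_state();im=snapshot("wrist");cv2.imwrite("pics/w1.png",im[:,:,::-1])
C=cam("wrist",st)
print(proj([.4418,-.1411,.028],C),proj([.6003,-.1631,.028],C),proj([.5212,-.152,.028],C))
mv([.4418,-.1411,.037])
print(st['contact_force'],st['opening'])
```

```text
[[257.15805206 177.85097998]] [[333.23224141  30.65580316]] [[292.80114754 108.56615301]]
cur [ 0.4412 -0.1427  0.1502] yaw 0.3231 shift [ 0.0015 -0.0018  0.1509] turn None rows>= 2.714153617008776 clock 3.5333
[ 0.75263597 -0.95070489 -0.82891638] 0.8466380307733303
```

View pics/w1.png

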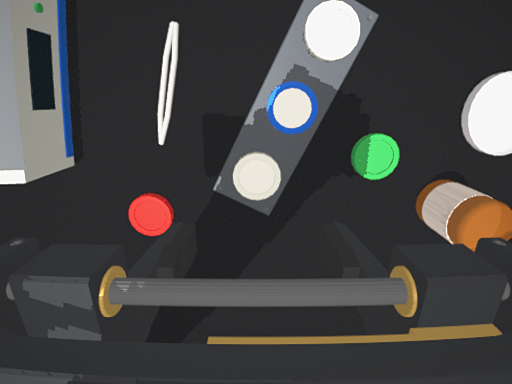

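jog_arm --rows '[[[0.001,-0.001,0.05],0],[[0.001,-0.001,0.1],0],[[0.001,-0.001,0.13],0],[[0.001,-0.001,0.151],0],[[0.001,-0.001,0.151],0],[[0.001,-0.001,0.151],0]]'

```text
clock: 4.03
tool_pos: [0.4415, -0.1415, 0.0366]
eef_rot: [0.987, 0.161, -0.001, 0.0]
contact_force: [-0.3, 0.2, 0.1]
opening: 0.85
```

Run:
```python
from fit import *
st=get_state();im=snapshot("wrist");cv2.imwrite("pics/w2.png",im[:,:,::-1])
C=cam("wrist",st)
print(st['tool_pos'],proj([.4418,-.1411,.028],C))
```

```text
[ 0.4414678  -0.14151499  0.03657984] [[258.15737002 223.6791814 ]]
```

View pics/w2.png

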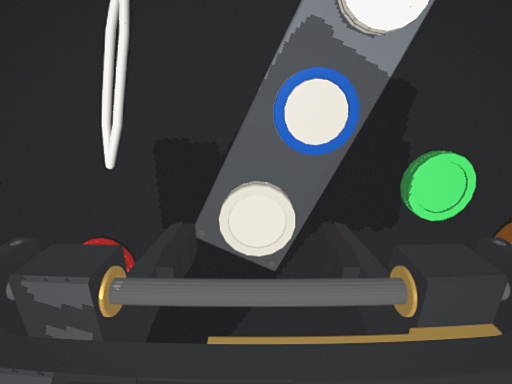

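Run:
```python
from fit import *
for nm,pos in(("w1",([.4412,-.1427,.1502])),("w2",([.4416,-.1416,.0368]))):
    im=cv2.imread(f"pics/{nm}.png")
    st=dict(tool_pos=np.array(pos),eef_rot=R.from_matrix(np.c_[[np.cos(.324),np.sin(.324),0],[np.sin(.324),-np.cos(.324),0],[0,0,-1]]).as_quat())
    C=cam("wrist",st)
    hsv=cv2.cvtColor(im,cv2.COLOR_BGR2HSV)
    m=((hsv[...,2]>150)&(hsv[...,1]<70)).astype(np.uint8)
    n,l,s,ce=cv2.connectedComponentsWithStats(m)
    for k in range(1,n):
        if s[k,4]>800 and abs(s[k,2]-s[k,3])<20:print(nm,ce[k],s[k],onplane(ce[k],.028,C).round(4))
    print(proj([.4418,-.1411,.028],C),proj([.5212,-.152,.028],C))
```

```text
w1 [331.80404412  29.99154412] [ 304    0   57   61 2720] [ 0.6003 -0.162 ]
w1 [291.89705882 107.63970588] [ 273   88   39   40 1224] [ 0.5216 -0.1512]
w1 [256.32256267 176.05125348] [ 233  152   48   49 1795] [ 0.4433 -0.1399]
w1 [444.50657483 204.68941766] [ 422  182   71   62 1597] [ 0.4799 -0.3543]
[[256.91534125 177.65307148]] [[292.51271563 108.35069345]]
w2 [315.94499253 111.2200299 ] [ 284   78   64   67 3345] [ 0.5221 -0.1505]
w2 [256.76686978 219.04333108] [ 219  181   76   75 4431] [ 0.4448 -0.1392]
[[257.97411115 223.69001935]] [[317.6906953  113.52599429]]
```

jog_arm --rows '[[[0.001,0,0],0],[[0.001,0,0],0],[[0.001,0,0],0],[[0.001,0,0],0],[[0.001,0,0],0],[[0.001,0,0],0],[[0.001,0,0],0],[[0.001,0,0],0]]' --gripper 44 --newtons 15

```text
clock: 4.75
tool_pos: [0.4431, -0.1398, 0.0367]
eef_rot: [0.987, 0.162, -0.0, 0.0]
contact_force: [0.2, 0.3, -0.4]
opening: 0.499
```

jog_arm --rows '[[[0,0,-0.03],0],[[0,0,-0.08],0],[[0,0,-0.13],0],[[0,0,-0.16],0],[[0,0,-0.16],0],[[0,0,-0.16],0]]'

```text
clock: 5.25
tool_pos: [0.4438, -0.1401, 0.1578]
eef_rot: [0.987, 0.162, 0.001, 0.001]
contact_force: [-0.6, 0.1, -0.7]
opening: 0.5
```

Run:
```python
from fit import *
st=get_state();im=snapshot("wrist");cv2.imwrite("pics/w3.png",im[:,:,::-1])
C=cam("wrist",st);print(st)
o,M=lane((.48527588,.16093264,1.7804),1)
for z in(.034,.06,.1):
    c=o+M@[0,0,z];print(z,c);mv(c+[0,0,.015],1.7804-np.pi);mv(c+[0,0,.015],1.7804)
```

```text
{'clock': 5.25, 'q': array([ 0.24869481,  0.60654239, -0.0658671 ,  2.11229176,  0.09199957,
        0.42236206, -1.13443471]), 'qd': array([-0.00473508,  0.04925112,  0.00216641,  0.02370243,  0.000667  ,
       -0.01092343, -0.00016595]), 'joint_torque': array([ 1.21452603e-01, -4.36610913e+01,  4.44154674e-01, -8.61230224e+00,
       -2.24971049e-02, -2.05402043e-04,  8.15694337e-03]), 'tool_pos': array([ 0.4437841 , -0.14007532,  0.15775925]), 'eef_rot': array([9.86771974e-01, 1.62107457e-01, 1.37741431e-03, 5.89125872e-04]), 'contact_force': array([-0.56034889,  0.12539116, -0.6506155 ]), 'moment': array([0.02520076, 0.06042802, 0.03880912]), 'opening': 0.4997748819354362}
0.034 [0.43969146 0.13491635 0.14502022]
cur [ 0.4429 -0.1398  0.1567] yaw 0.3258 shift [ 0.1132 -0.3485 -0.0045] turn 0.8434927050163186 rows>= 6.589989340864605 clock 5.3
cur [ 0.4429 -0.1398  0.1567] yaw 0.3258 shift [ 0.1132 -0.3485 -0.0045] turn -0.727303621778578 rows>= 6.589989340864605 clock 5.3
0.06 [0.44223125 0.12297724 0.16797686]
cur [ 0.4429 -0.1398  0.1567] yaw 0.3258 shift [ 0.1113 -0.3323 -0.0351] turn 0.8434927050163186 rows>= 6.3342284736823755 clock 5.3
cur [ 0.4429 -0.1398  0.1567] yaw 0.3258 shift [ 0.1113 -0.3323 -0.0351] turn -0.727303621778578 rows>= 6.3342284736823755 clock 5.3
0.1 [0.44613861 0.10460938 0.20329476]
cur [ 0.4429 -0.1398  0.1567] yaw 0.3258 shift [ 0.1084 -0.3074 -0.0822] turn 0.8434927050163186 rows>= 6.046094735276709 clock 5.3
cur [ 0.4429 -0.1398  0.1567] yaw 0.3258 shift [ 0.1084 -0.3074 -0.0822] turn -0.727303621778578 rows>= 6.046094735276709 clock 5.3
```

View pics/w3.png

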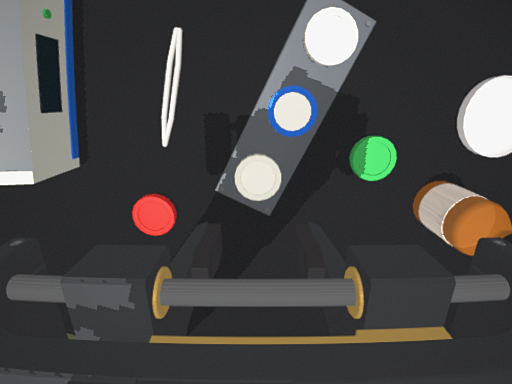

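Run:
```python
from fit import *
T=snapshot("top");S=snapshot("side")
ct,cs=cam("top"),cam("side")
cv2.imwrite('pics/s3.png',cv2.resize(S[120:340,130:340,::-1],None,fx=3,fy=3,interpolation=3))
for nm,q in(("A",(308,216)),("B",(313.5,166.5)),("blue",(311,191))):
    a,sa=blob(T,q,150);print(nm,a,sa,onplane(a,.028,ct))
for nm,q in(("A",(243,284)),("B",(301,274)),("blue",(272,279))):
    a,sa=blob(S,q,150);print(nm,a,sa,onplane(a,.028,cs))
im=cv2.imread("pics/w3.png");C=cam("wrist",dict(tool_pos=np.array([.4435,-.14,.157]),eef_rot=R.from_matrix(np.c_[[np.cos(.3258),np.sin(.3258),0],[np.sin(.3258),-np.cos(.3258),0],[0,0,-1]]).as_quat()))
hsv=cv2.cvtColor(im,cv2.COLOR_BGR2HSV)
m=((hsv[...,2]>150)&(hsv[...,1]<70)).astype(np.uint8)
n,l,s,ce=cv2.connectedComponentsWithStats(m)
for k in range(1,n):
        if s[k,4]>800 and abs(s[k,2]-s[k,3])<20:print(ce[k],s[k],onplane(ce[k],.028,C).round(4))
```

```text
Traceback (most recent call last):
  File "fit.py", line 7, in blob
    k=1+np.argmax(s[1:,4]);w=np.where(l==k,c.min(2)-lo*.5,0)
        ~~~~~~~~~^^^^^^^^^
ValueError: attempt to get argmax of an empty sequence
```

View pics/s3.png

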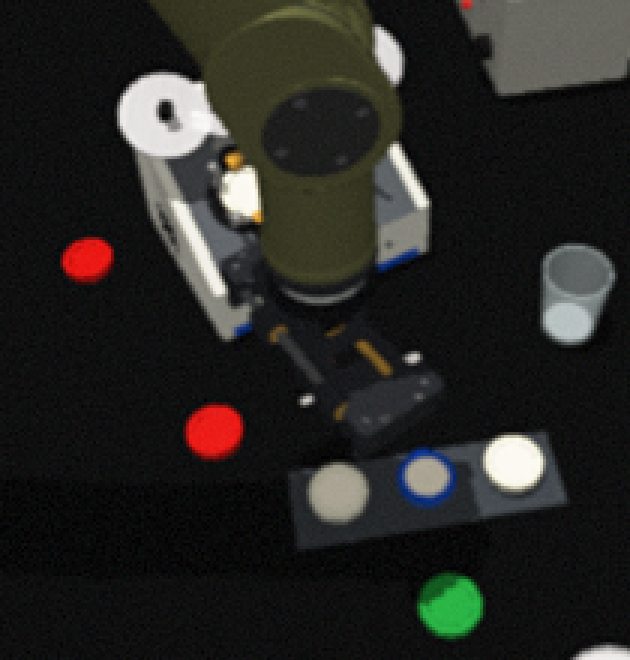

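Run:
```python
from fit import *
S=snapshot("side");cs=cam("side")
for nm,q in(("A",(243,284)),("blue",(272,279))):
    a,sa=blob(S,q,90);print(nm,a,sa,onplane(a,.028,cs))
im=cv2.imread("pics/w3.png");C=cam("wrist",dict(tool_pos=np.array([.4435,-.14,.157]),eef_rot=R.from_matrix(np.c_[[np.cos(.3258),np.sin(.3258),0],[np.sin(.3258),-np.cos(.3258),0],[0,0,-1]]).as_quat()))
hsv=cv2.cvtColor(im,cv2.COLOR_BGR2HSV)
m=((hsv[...,2]>150)&(hsv[...,1]<70)).astype(np.uint8)
n,l,s,ce=cv2.connectedComponentsWithStats(m)
for k in range(1,n):
        if s[k,4]>800 and abs(s[k,2]-s[k,3])<20:print(ce[k],s[k],onplane(ce[k],.028,C).round(4))
a=cv2.imread("pics/w2.png")[170:330,100:420];b=im[170:330,100:420]
cv2.imwrite('pics/w23.png',np.vstack([cv2.resize(x,None,fx=1.8,fy=1.8) for x in(a,b)]))
```

```text
A [242.29708639 283.6483244 ] [  4   5  20  19 298] [ 0.44197622 -0.14273105]
blue [271.85577576 278.31518936] [  7   7  15  13 154] [ 0.52144699 -0.15241411]
[330.81828885  36.03139717] [ 304    7   55   59 2548] [ 0.5994 -0.1612]
[292.06538797 110.97994769] [ 274   92   37   39 1147] [ 0.5211 -0.1505]
[257.40978774 177.28360849] [ 235  154   46   47 1696] [ 0.4429 -0.1394]
[440.42348993 205.39798658] [ 419  183   65   62 1490] [ 0.4793 -0.353 ]
```

View pics/w23.png

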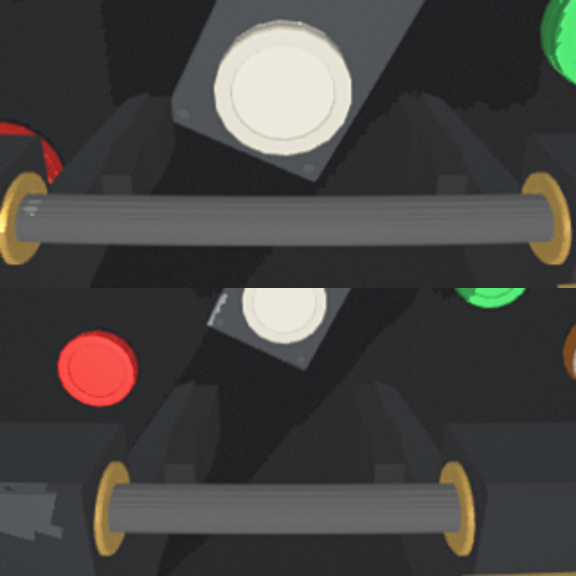

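Run:
```python
from fit import *
o=[]
for n in("w2","w3"):
    a=cv2.imread(f"pics/{n}.png")[150:330,100:420].astype(float)
    a=np.clip((a/255)**.45*255*1.1,0,255).astype(np.uint8);o.append(cv2.resize(a,None,fx=1.65,fy=1.65,interpolation=3))
cv2.imwrite('pics/w23b.png',np.vstack(o))
```

```text
(no output)
```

View pics/w23b.png

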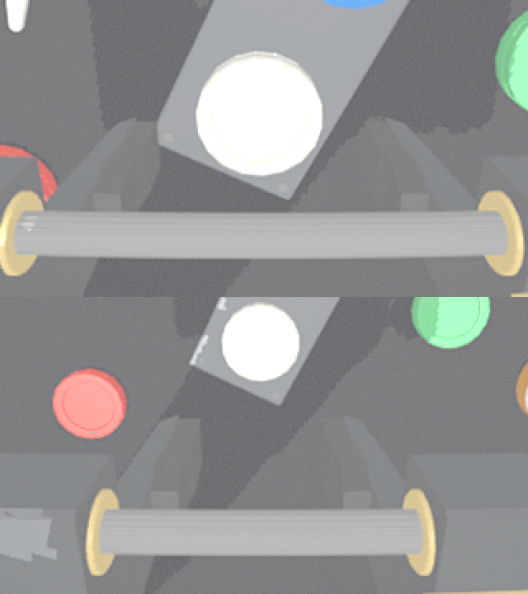

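Run:
```python
from h import *
print([ (a,getattr(r,a) if not callable(getattr(r,a)) else 'fn') for a in dir(r) if not a.startswith('_')])
st=get_state();C=cam("wrist",st);print(st['clock'],st['tool_pos'])
M=R.from_quat(st['eef_rot']).as_matrix()
for z in(-.02,-.01,0,.022):
  for x in(.009,-.009):
    print(z,x,[proj(st['tool_pos']+M@[x,y,z],C)[0].round(1) for y in(-.022,.022)])
S=snapshot("side");cs=cam("side");print("side proj tcp/tip",[proj(st['tool_pos']+M@[0,0,z],cs)[0].round(1) for z in(-.042,0,.022)],"top",[proj(st['tool_pos']+M@[0,0,z],cam("top"))[0].round(1) for z in(-.042,0,.022)])
a=S[200:310,190:320,::-1].astype(float);a=np.clip((a/255)**.4*255*1.1,0,255).astype(np.uint8);cv2.imwrite('pics/s4.png',cv2.resize(a,None,fx=5,fy=5,interpolation=3))
```

```text
[('Unreachable', 'fn'), ('finger_overhang', 0.022)]
5.45 [ 0.44221126 -0.13960362  0.15551427]
-0.02 0.009 [array([219.7, 231.6]), array([297.9, 231.6])]
-0.02 -0.009 [array([221.1, 259.4]), array([296.5, 259.3])]
-0.01 0.009 [array([221.9, 224. ]), array([295.6, 223.9])]
-0.01 -0.009 [array([223.1, 250.5]), array([294.3, 250.4])]
0 0.009 [array([223.8, 217.2]), array([293.4, 217.1])]
0 -0.009 [array([224.9, 242.5]), array([292.3, 242.4])]
0.022 0.009 [array([227.5, 204.6]), array([289.5, 204.6])]
0.022 -0.009 [array([228.4, 227.6]), array([288.6, 227.6])]
side proj tcp/tip [array([239.3, 246.8]), array([240. , 256.7]), array([240.4, 261.6])] top [array([313.5, 210.8]), array([311.9, 212. ]), array([311.1, 212.6])]
```

View pics/s4.png

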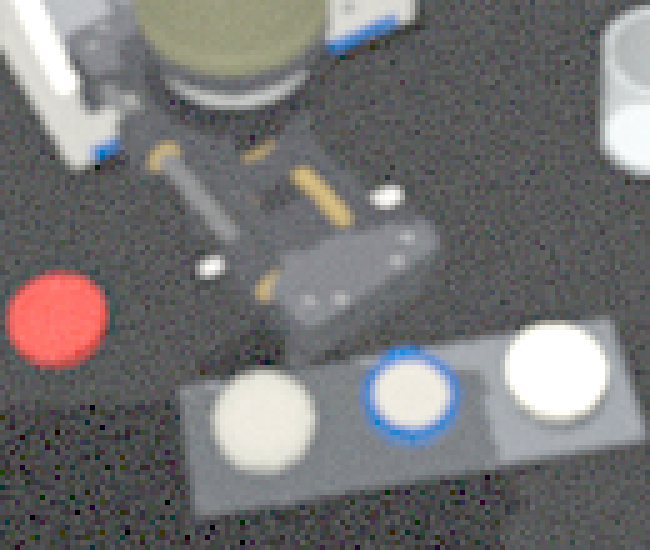

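Run:
```python
from h import *
st=get_state();M=R.from_quat(st['eef_rot']).as_matrix()
S=snapshot("side");W=snapshot("wrist")
def draw(im,C,s,off):
    a=np.clip((im[:,:,::-1].astype(float)/255)**.4*280,0,255).astype(np.uint8)
    a=cv2.resize(a,None,fx=s,fy=s,interpolation=3)
    for t,col in((.022,(0,255,0)),(-.010,(0,0,255))):
        for y0,y1 in((.022,.0395),(-.022,-.0395)):
            q=[proj(st['tool_pos']+M@[x,y,t],C)[0] for x,y in((-.009,y0),(.009,y0),(.009,y1),(-.009,y1))]
            cv2.polylines(a,[np.int32((np.array(q)+.5)*s)],True,col,1)
    u,v,w,h=off;return a[v*s:(v+h)*s,u*s:(u+w)*s]
cv2.imwrite('pics/s5.png',draw(S,cam('side'),6,(200,210,120,90)))
cv2.imwrite('pics/w5.png',draw(W,cam('wrist',st),3,(130,150,250,170)))
```

```text
(no output)
```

View pics/s5.png

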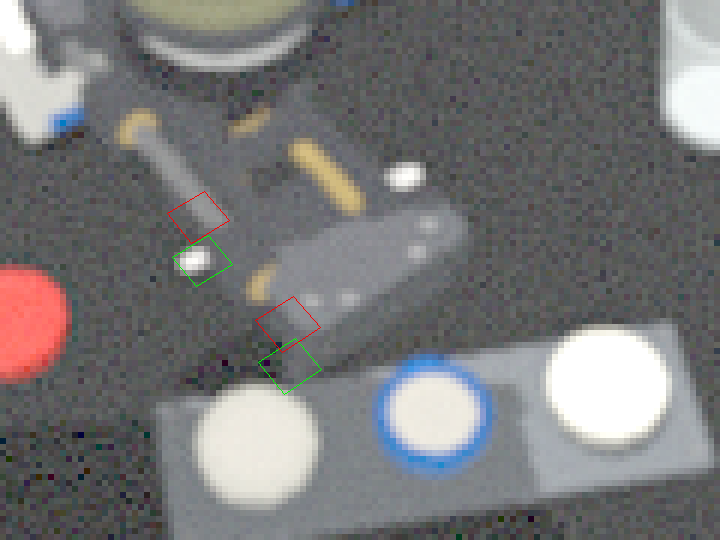

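View pics/w5.png

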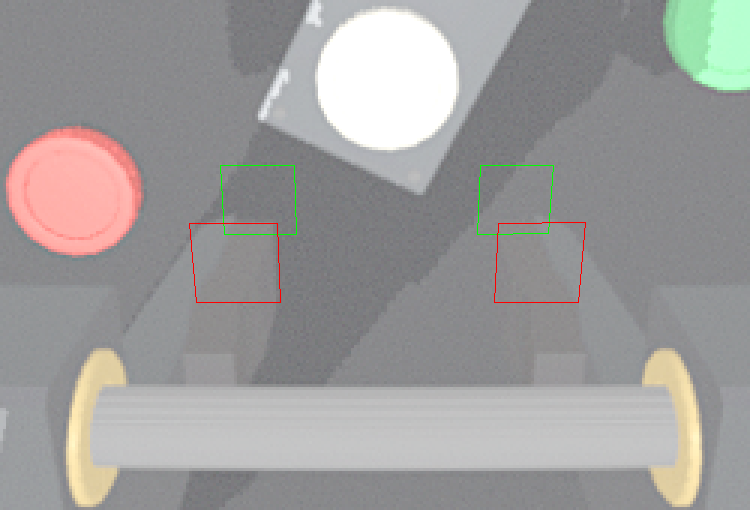

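jog_arm --rows '[[[-0.0015,0,0.05],0],[[-0.0015,0,0.1],0],[[-0.0015,0,0.14],0],[[-0.0015,0,0.16],0],[[-0.0015,0,0.174],0],[[-0.0015,0,0.179],0],[[-0.0015,0,0.179],0]]' --gripper 75

```text
clock: 6.18
tool_pos: [0.4418, -0.1401, 0.0219]
eef_rot: [0.987, 0.162, -0.001, -0.0]
contact_force: [0.7, -1.0, -0.2]
opening: 0.855
```

Run:
```python
from h import *
st=get_state();print(st['tool_pos'],st['contact_force'])
W=snapshot("wrist");a=np.clip((W[:,:,::-1].astype(float)/255)**.5*280,0,255).astype(np.uint8)
cv2.imwrite('pics/w6.png',cv2.resize(a[140:320,100:420],None,fx=2.4,fy=2.4,interpolation=3))
```

```text
[ 0.44176214 -0.14011278  0.02185392] [ 0.74628421 -1.03615627 -0.20707095]
```

View pics/w6.png

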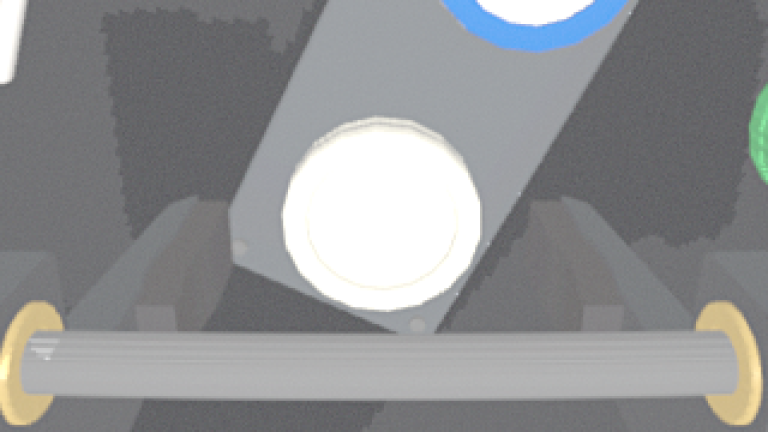

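jog_arm --rows '[[[0,0,0.003],0],[[0,0,0.005],0],[[0,0,0.005],0]]'

```text
clock: 6.48
tool_pos: [0.4425, -0.1404, 0.0193]
eef_rot: [0.987, 0.162, 0.001, 0.0]
contact_force: [0.2, 0.6, -0.1]
opening: 0.853
```

jog_arm --rows '[[[0,0,0.003],0],[[0,0,0.006],0],[[0,0,0.008],0],[[0,0,0.008],0]]'

```text
clock: 6.82
tool_pos: [0.4419, -0.1402, 0.0125]
eef_rot: [0.987, 0.162, -0.0, -0.0]
contact_force: [-0.9, 0.0, -0.6]
opening: 0.851
```

jog_arm --rows '[[[0,0,0.004],0],[[0,0,0.009],0],[[0,0,0.009],0]]'

```text
clock: 7.07
tool_pos: [0.4423, -0.1403, 0.0057]
eef_rot: [0.987, 0.162, -0.0, -0.0]
contact_force: [0.7, -0.3, -0.0]
opening: 0.854
```

jog_arm --rows '[[[0,0,0],0],[[0,0,0],0],[[0,0,0],0],[[0,0,0],0],[[0,0,0],0],[[0,0,0],0]]' --gripper 44 --newtons 15

```text
clock: 7.57
tool_pos: [0.4421, -0.1404, 0.0062]
eef_rot: [0.987, 0.162, -0.0, -0.0]
contact_force: [0.6, 0.2, -0.4]
opening: 0.586
```

Run:
```python
from h import *
st=get_state();print(st['tool_pos'],st['contact_force'],st['opening'])
W=snapshot("wrist");a=np.clip((W[:,:,::-1].astype(float)/255)**.5*280,0,255).astype(np.uint8)
cv2.imwrite('pics/w7.png',cv2.resize(a[140:320,100:420],None,fx=2.4,fy=2.4,interpolation=3))
```

```text
[ 0.44213938 -0.14035692  0.00620226] [ 0.57357118  0.19433084 -0.40802735] 0.5856613297617833
```

View pics/w7.png

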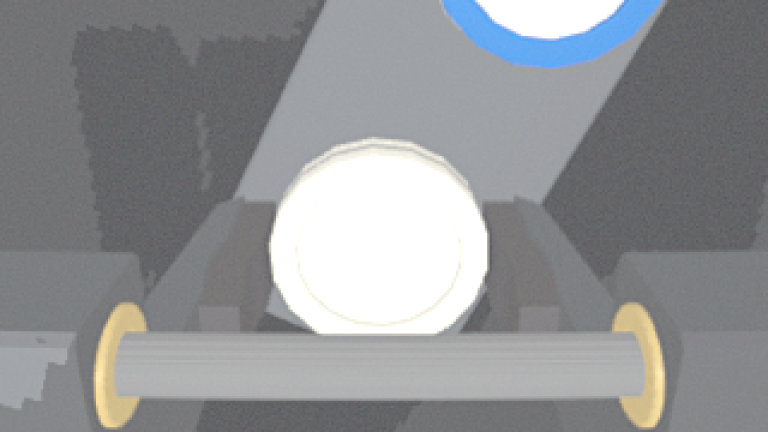

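Run:
```python
from h import *
o,M=lane((.48527588,.16093264,1.7804),1)
c=o+M@[0,0,.1];mv(c-[0,0,.016],1.7804-np.pi,ref=[.4423,-.1404,.0060])
```

```text
cur [ 0.4422 -0.1404  0.0062] yaw 0.3257 shift [ 0.1094 -0.3079 -0.2417] turn 0.8434648455627205 rows>= 7.309709770605848 clock 7.6167
```

jog_arm --rows '[[[0,0,-0.05],0],[[0,0,-0.1],0],[[0,0,-0.15],0],[[0,0,-0.2],0.06],[[0.01,-0.03,-0.2417],0.12],[[0.03,-0.07,-0.2417],0.18],[[0.04,-0.11,-0.2417],0.24],[[0.06,-0.15,-0.2417],0.3],[[0.07,-0.19,-0.2417],0.36],[[0.08,-0.23,-0.2417],0.42],[[0.09,-0.27,-0.2417],0.48],[[0.1094,-0.3079,-0.2417],0.54],[[0.1094,-0.3079,-0.2417],0.6],[[0.1094,-0.3079,-0.2417],0.66],[[0.1094,-0.3079,-0.2417],0.72],[[0.1094,-0.3079,-0.2417],0.78],[[0.1094,-0.3079,-0.2417],0.84],[[0.1094,-0.3079,-0.2417],0.8435],[[0.1094,-0.3079,-0.2417],0.8435]]'

```text
clock: 9.2
tool_pos: [0.4457, 0.1048, 0.1872]
eef_rot: [0.778, -0.628, -0.0, 0.001]
contact_force: [0.1, -0.1, -0.5]
opening: 0.585
```

```bash
cat > look.py <<'E'
from h import *
import sys
POSE=(.48527588,.16093264,1.7804)
def look(name,names=("wrist","side"),g=.7,pose=POSE):
    for n in names:
        st=get_state();W=snapshot(n);C=cam(n,st)
        a=np.clip((W[:,:,::-1].astype(float)/255)**g*280,0,255).astype(np.uint8)
        if n=="wrist":
            s=1.5;a=cv2.resize(a,None,fx=s,fy=s,interpolation=3);off=(0,0)
        else:
            u,v=(150,110) if n=="side" else (140,130);s=5;a=cv2.resize(a[v:v+110,u:u+150],None,fx=s,fy=s,interpolation=3);off=(u,v)
        o,M=lane(pose,1)
        for z,col in((.0185,(0,255,0)),(.05,(0,0,255))):
            q=[proj(o+M@[.026*np.cos(t),.026*np.sin(t),z],C)[0] for t in np.linspace(0,2*np.pi,25)]
            cv2.polylines(a,[np.int32((np.array(q)-off+.5)*s)],True,col,1)
        cv2.imwrite(f'pics/{name}_{n}.png',a)
    st=get_state();print(st['clock'],np.round(st['tool_pos'],4),np.round(st['contact_force'],1),round(st['opening']*88.1,1))
E
python3 - <<'E'
from look import *
look("l1")
E
```

```text
9.3 [0.4459 0.1049 0.1874] [-0.9 -0.7  0.4] 51.3
```

View pics/l1_wrist.png

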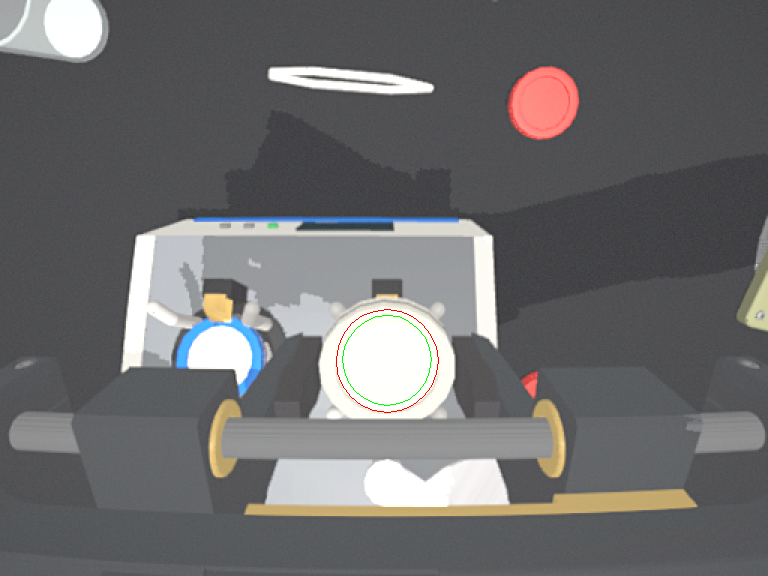

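View pics/l1_side.png

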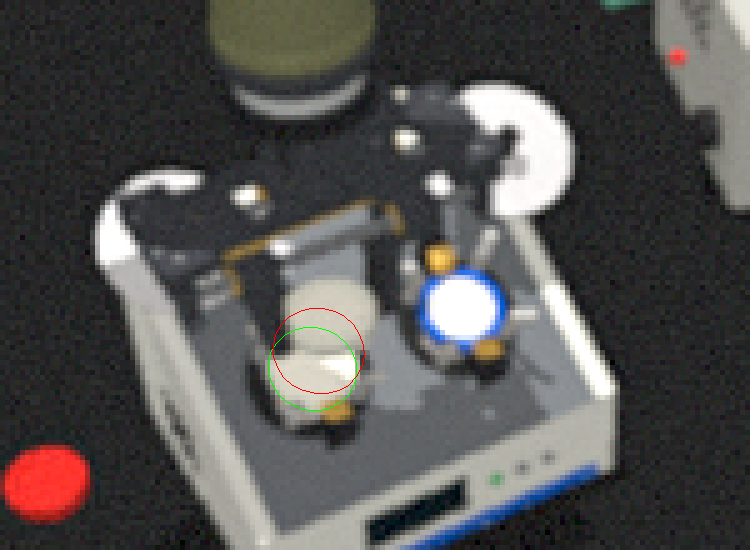

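jog_arm --rows '[[[0.04,0,0.0],0],[[0.0598,0,0.03],0],[[0.0598,0,0.08],0],[[0.0598,0,0.12],0],[[0.0598,0,0.1466],0],[[0.0598,0,0.1466],0],[[0.0598,0,0.1466],0]]' --newtons 8

```text
clock: 9.88
tool_pos: [0.455, 0.0606, 0.0773]
eef_rot: [0.777, -0.629, -0.001, 0.0]
contact_force: [-0.2, 0.1, 0.2]
opening: 0.586
```

Run:
```python
from look import *
look("l2")
```

```text
9.9833 [0.4561 0.0608 0.0786] [-0.5  0.2 -0.1] 51.5
```

View pics/l2_side.png

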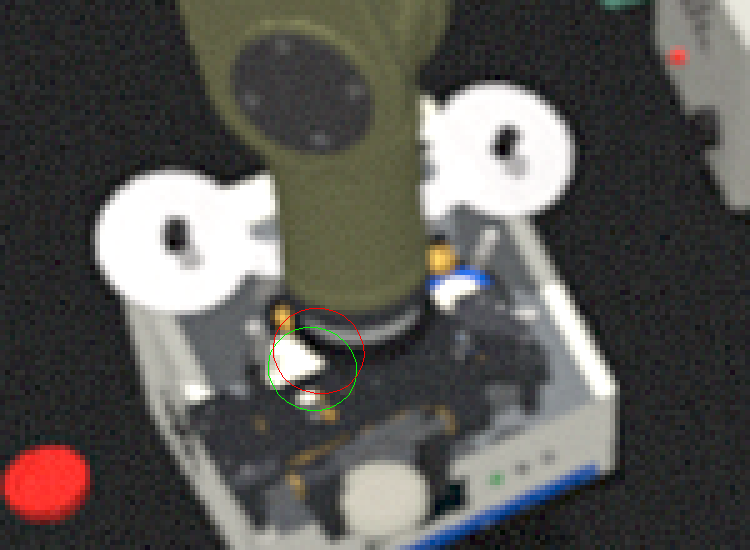

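View pics/l2_wrist.png

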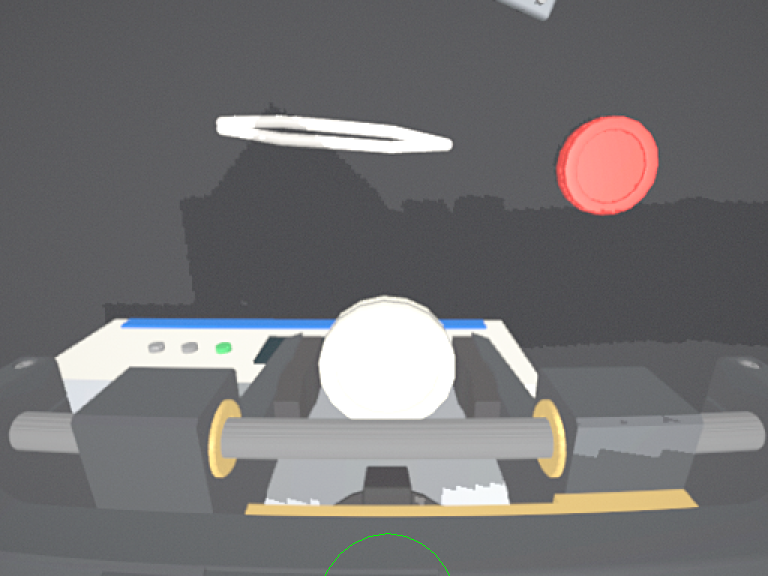

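jog_arm --rows '[[[0,0,0.004],0],[[0,0,0.008],0],[[0,0,0.012],0],[[0,0,0.014],0],[[0,0,0.016],0],[[0,0,0.016],0]]'

```text
clock: 10.48
tool_pos: [0.4557, 0.0607, 0.0654]
eef_rot: [0.777, -0.629, -0.0, 0.0]
contact_force: [0.7, 0.1, 0.5]
opening: 0.588
```

Run:
```python
from look import *
look("l3")
```

```text
10.5833 [0.4556 0.0607 0.0655] [ 0.2 -0.4  0.2] 51.2
```

View pics/l3_wrist.png

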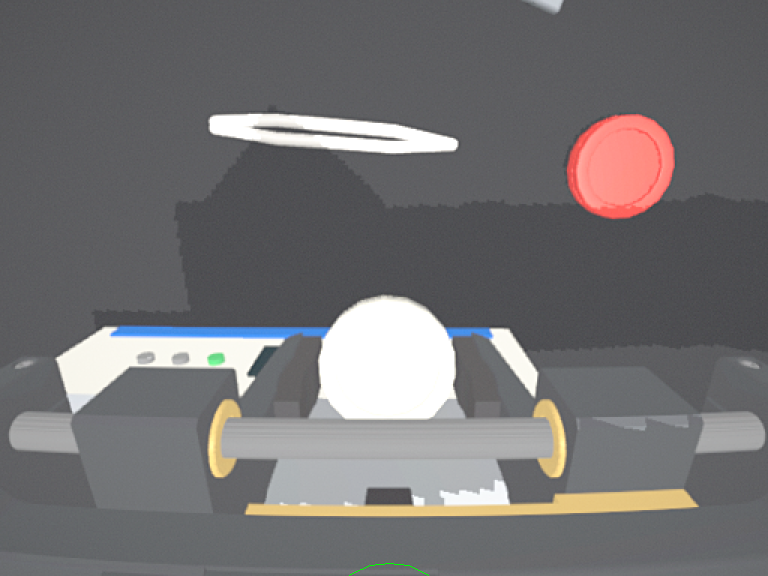

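jog_arm --rows '[[[0,0,0.003],0],[[0,0,0.006],0],[[0,0,0.009],0],[[0,0,0.009],0]]'

```text
clock: 10.92
tool_pos: [0.455, 0.0609, 0.0583]
eef_rot: [0.777, -0.629, -0.001, 0.0]
contact_force: [1.0, -1.4, 0.2]
opening: 0.589
```

Run:
```python
from look import *
look("l4")
```

```text
11.0167 [0.455  0.0609 0.0585] [ 0.4 -0.8  0.3] 51.6
```

View pics/l4_wrist.png

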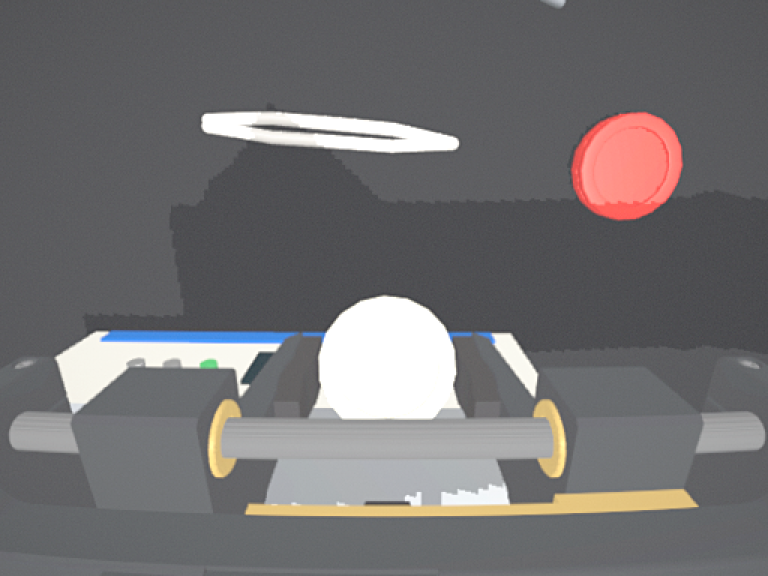

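View pics/l4_side.png

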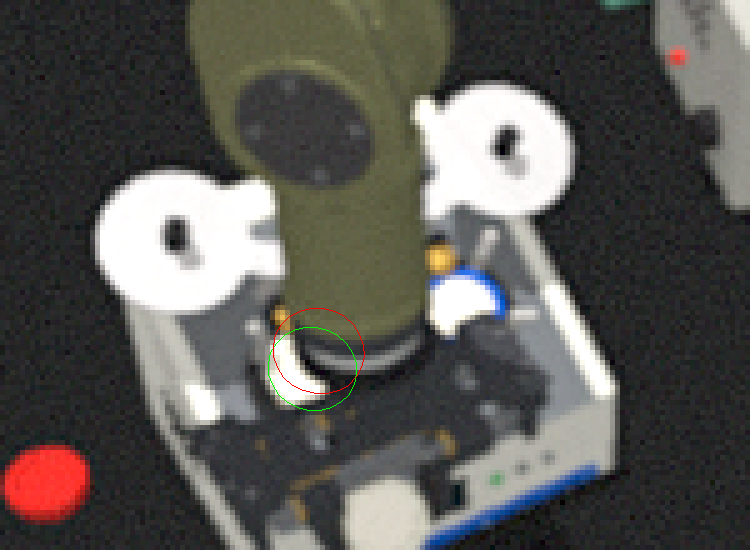

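jog_arm --rows '[[[0,0,-0.04],0],[[0,0,-0.09],0],[[0,0,-0.14],0],[[-0.02,0,-0.1715],0],[[-0.05,0,-0.1715],0],[[-0.0598,0,-0.1715],0],[[-0.0725,0,-0.148],0],[[-0.0849,0,-0.1244],0],[[-0.0849,0,-0.1244],0],[[-0.0849,0,-0.1244],0]]' --newtons 12

```text
clock: 11.85
tool_pos: [0.4409, 0.1227, 0.1511]
eef_rot: [0.777, -0.629, -0.001, 0.002]
contact_force: [0.3, -0.2, -0.4]
opening: 0.584
```

Run:
```python
from look import *
look("l5",("wrist","side"))
o,M=lane(POSE,1)
s=get_state();print(M.T@(s['tool_pos']+[0,0,.016]-o))
```

```text
11.95 [0.4423 0.122  0.1522] [ 1.2 -1.  -0.1] 51.4
[-0.00076163  0.00013418  0.06070995]
```

View pics/l5_wrist.png

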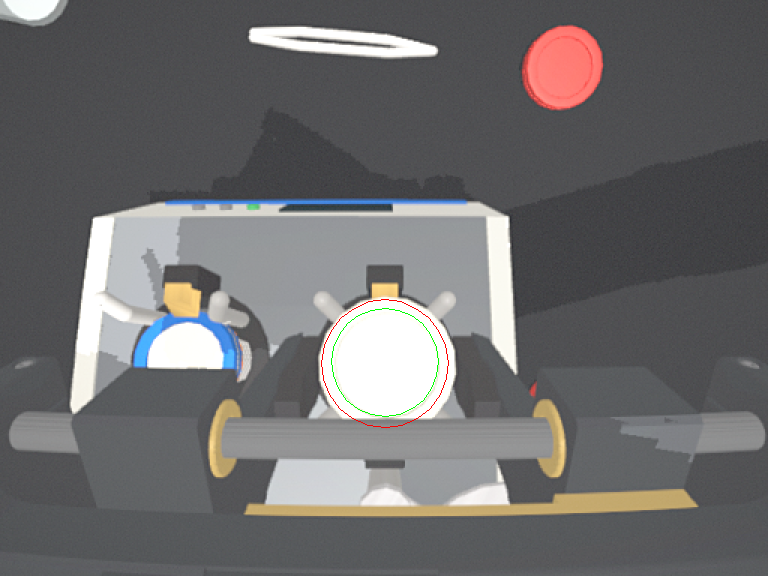

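View pics/l5_side.png

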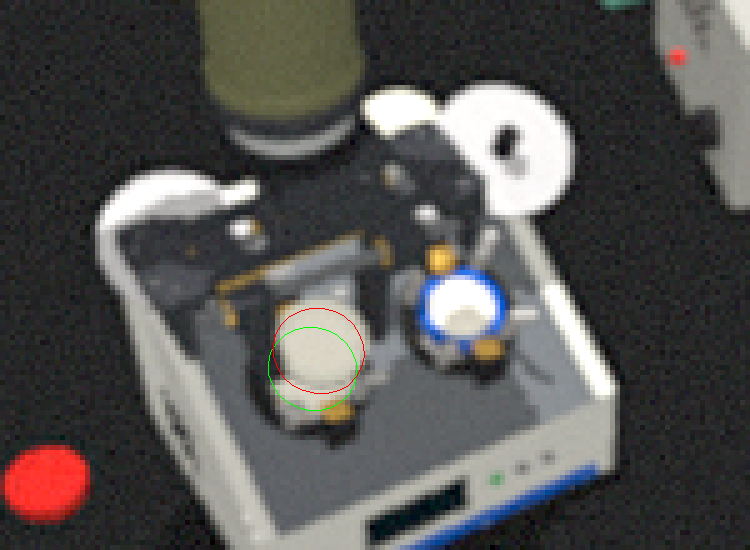

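jog_arm --rows '[[[-0.0035,0,0.0065],0],[[-0.007,0,0.013],0],[[-0.0105,0,0.0195],0],[[-0.0138,0,0.0259],0],[[-0.0138,0,0.0259],0]]'

```text
clock: 12.37
tool_pos: [0.4393, 0.1339, 0.1317]
eef_rot: [0.778, -0.629, -0.001, 0.001]
contact_force: [-0.1, 0.8, 0.1]
opening: 0.589
```

jog_arm --rows '[[[-0.0006,0,0.0012],0],[[-0.0012,0,0.0024],0],[[-0.0019,0,0.0036],0],[[-0.0019,0,0.0036],0]]'

```text
clock: 12.7
tool_pos: [0.4397, 0.1347, 0.1299]
eef_rot: [0.777, -0.629, -0.0, 0.0]
contact_force: [-0.3, -0.8, -1.4]
opening: 0.587
```

Run:
```python
from look import *
look("l6",("wrist","side"))
o,M=lane(POSE,1)
s=get_state();print(M.T@(s['tool_pos']+[0,0,.016]-o))
```

```text
12.8 [0.4397 0.1346 0.13  ] [ 0.3  0.3 -1. ] 52.0
[1.64395256e-04 2.18047736e-05 3.50241036e-02]
```

View pics/l6_wrist.png

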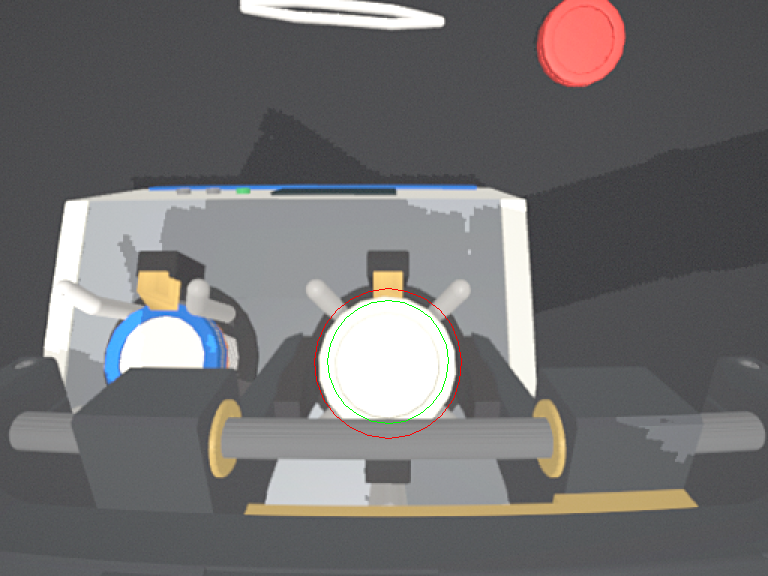

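View pics/l6_side.png

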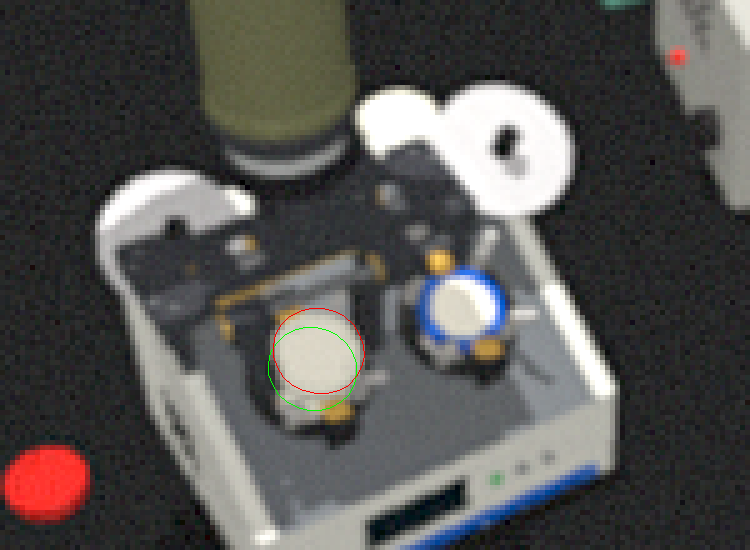

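jog_arm --rows '[[[-0.0006,0,0.0012],0],[[-0.0012,0,0.0024],0],[[-0.0019,0,0.0036],0],[[-0.0025,0,0.0047],0],[[-0.0025,0,0.0047],0]]'

```text
clock: 13.22
tool_pos: [0.4396, 0.1358, 0.1264]
eef_rot: [0.777, -0.63, 0.0, 0.0]
contact_force: [1.3, -2.8, 0.8]
opening: 0.589
```

Run:
```python
from look import *
look("l7",("side",))
o,M=lane(POSE,1)
s=get_state();print(M.T@(s['tool_pos']+[0,0,.016]-o),M.T@s['contact_force'])
```

```text
13.2667 [0.4396 0.1358 0.1264] [ 0.7 -2.6  0.6] 51.5
[-0.00041577 -0.0001139   0.03128357] [-2.05132356 -0.17598155  1.79993886]
```

View pics/l7_side.png

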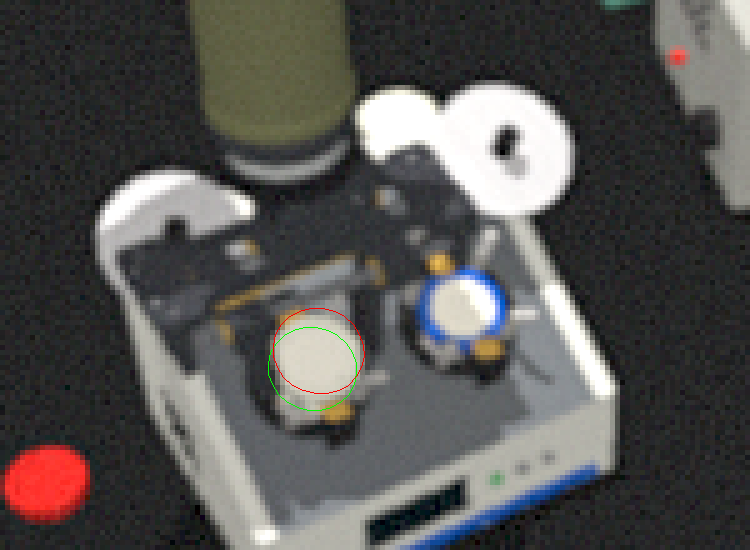

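jog_arm --rows '[[[0,0,0],0],[[0,0,0],0],[[0,0,0],0],[[0,0,0],0],[[0.01,0,-0.02],0],[[0.02,0,-0.04],0],[[0.03,0,-0.06],0],[[0.04,0,-0.08],0],[[0.04,0,-0.08],0]]' --gripper 68

```text
clock: 14.02
tool_pos: [0.4472, 0.1059, 0.1884]
eef_rot: [0.777, -0.63, 0.001, -0.001]
contact_force: [0.5, 0.6, -0.6]
opening: 0.769
```

jog_arm --rows '[[[0,0,0],0],[[0,0,0],0],[[0,0,0],0],[[0,0,0],0],[[0,0,0],0],[[0,0,0],0],[[0,0,0],0],[[0,0,0],0]]' --gripper 0

```text
clock: 14.68
tool_pos: [0.4455, 0.1071, 0.1863]
eef_rot: [0.777, -0.629, -0.0, 0.0]
contact_force: [-0.8, 0.0, 0.0]
opening: 0.192
```

Run:
```python
from look import *
look("l8",("wrist","side"))
o,M=lane(POSE,1)
s=get_state();print(M.T@(s['tool_pos']-o),M.T@s['contact_force'])
```

```text
14.7833 [0.4456 0.1071 0.1863] [-0.1 -0.5 -0.7] 9.0
[-5.69035743e-03  3.28417616e-05  8.38330520e-02] [-0.72588602  0.18512373 -0.397958  ]
```

View pics/l8_wrist.png

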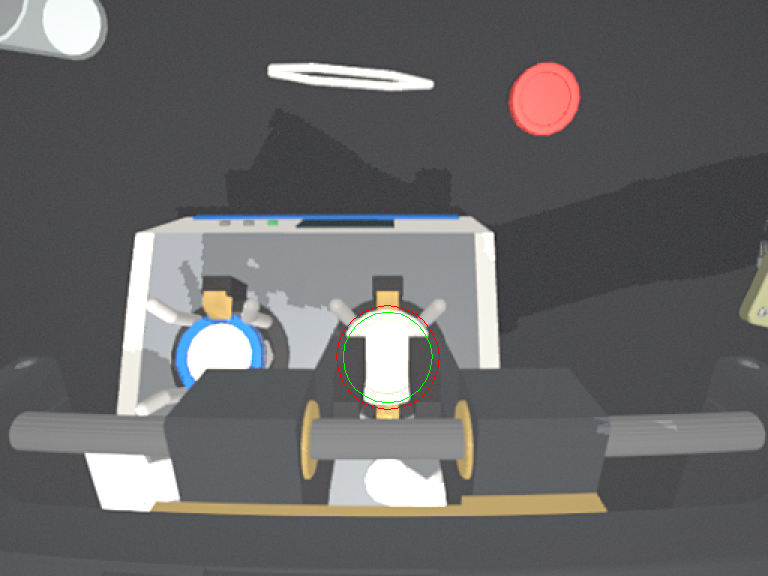

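View pics/l8_side.png

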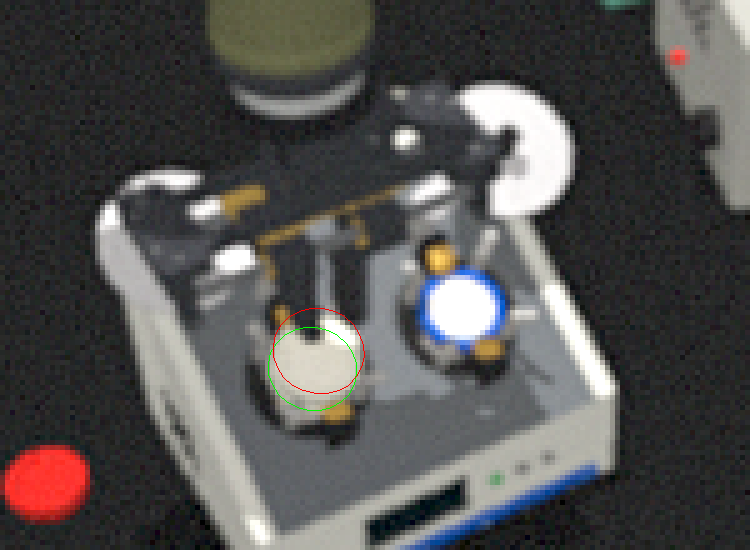

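jog_arm --rows '[[[-0.006,0,0.018],0],[[-0.012,0,0.036],0],[[-0.016,0,0.048],0],[[-0.018,0,0.0535],0],[[-0.018,0,0.0535],0],[[-0.018,0,0.0535],0]]' --gripper 0 --newtons 20

```text
clock: 15.28
tool_pos: [0.4429, 0.1201, 0.1464]
eef_rot: [0.777, -0.629, -0.0, 0.0]
contact_force: [0.2, -0.4, -0.9]
opening: 0.004
```

jog_arm --rows '[[[-0.0013,0,0.0024],0],[[-0.0025,0,0.0047],0],[[-0.0038,0,0.0071],0],[[-0.005,0,0.0094],0],[[-0.005,0,0.0094],0]]'

```text
clock: 15.7
tool_pos: [0.4418, 0.1243, 0.139]
eef_rot: [0.777, -0.629, -0.001, 0.0]
contact_force: [0.8, 0.4, 0.4]
opening: 0.007
```

Run:
```python
from look import *
look("l9",("wrist","side"))
o,M=lane(POSE,1)
s=get_state();print(M.T@(s['tool_pos']-o),M.T@s['contact_force'])
```

```text
15.8 [0.4419 0.124  0.1392] [-0.  -0.4 -0.3] 0.7
[-1.25817721e-02  8.28463535e-05  3.40902418e-02] [-0.47223119  0.11560344 -0.09015183]
```

View pics/l9_side.png

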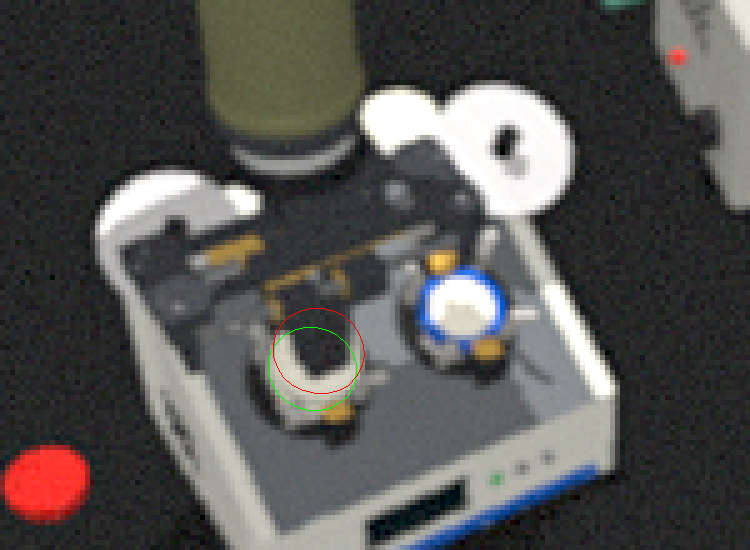

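View pics/l9_wrist.png

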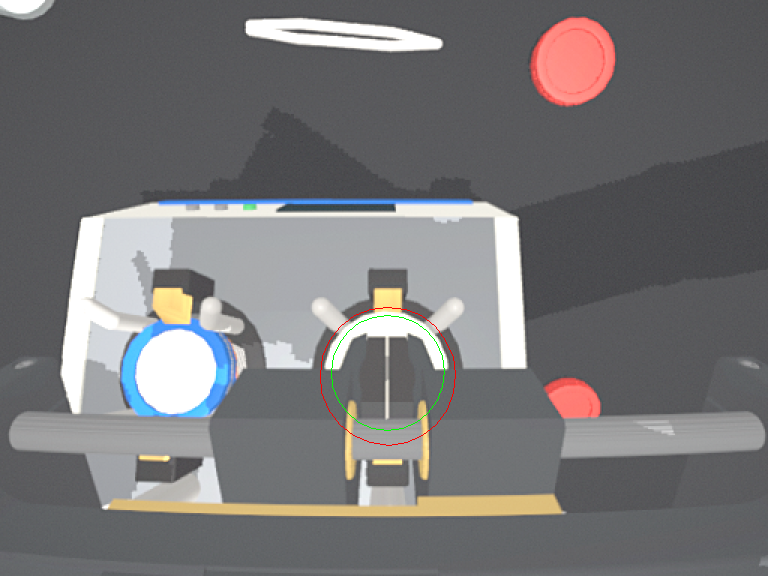

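jog_arm --rows '[[[-0.0006,0,0.0012],0],[[-0.0013,0,0.0024],0],[[-0.0019,0,0.0035],0],[[-0.0019,0,0.0035],0]]'

```text
clock: 16.13
tool_pos: [0.442, 0.1249, 0.1367]
eef_rot: [0.777, -0.629, 0.0, 0.0]
contact_force: [-0.1, -0.6, 2.4]
opening: 0.004
```

jog_arm --rows '[[[-0.0006,0,0.0012],0],[[-0.0013,0,0.0024],0],[[-0.0019,0,0.0035],0],[[-0.0019,0,0.0035],0]]'

```text
clock: 16.47
tool_pos: [0.4416, 0.1263, 0.1339]
eef_rot: [0.777, -0.629, 0.0, 0.0]
contact_force: [1.0, -2.5, 1.9]
opening: 0.006
```

jog_arm --rows '[[[-0.0006,0,0.0012],0],[[-0.0013,0,0.0024],0],[[-0.0019,0,0.0035],0],[[-0.0019,0,0.0035],0]]'

```text
clock: 16.8
tool_pos: [0.4412, 0.1282, 0.1312]
eef_rot: [0.777, -0.629, -0.0, 0.0]
contact_force: [1.6, -2.7, 2.3]
opening: 0.001
```

Run:
```python
from look import *
look("l10",("side",))
o,M=lane(POSE,1)
s=get_state();print(M.T@(s['tool_pos']-o),M.T@s['contact_force'])
```

```text
16.85 [0.4411 0.1282 0.1312] [ 1.2 -2.9  1.6] 1.0
[-1.25503000e-02 -2.07320580e-05  2.50402606e-02] [-1.9886969  -0.57561056  2.86597276]
```

View pics/l10_side.png

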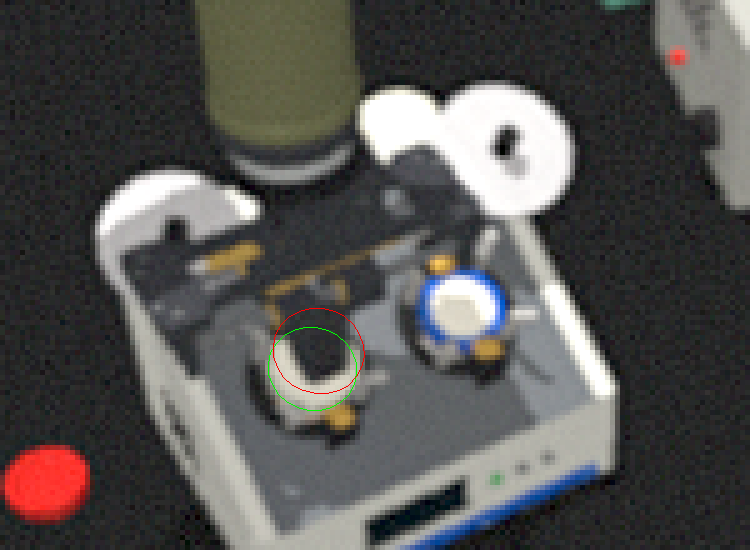

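jog_arm --rows '[[[-0.0006,0,0.0012],0],[[-0.0013,0,0.0024],0],[[-0.0019,0,0.0035],0],[[-0.0025,0,0.0047],0],[[-0.0031,0,0.0059],0],[[-0.0038,0,0.0071],0],[[-0.0038,0,0.0071],0]]'

```text
clock: 17.43
tool_pos: [0.4406, 0.131, 0.1259]
eef_rot: [0.777, -0.629, -0.0, 0.0]
contact_force: [0.8, -3.2, 1.3]
opening: 0.007
```

Run:
```python
from look import *
look("l11",("side",))
o,M=lane(POSE,1)
s=get_state();print(M.T@(s['tool_pos']-o),M.T@s['contact_force'])
```

```text
17.4833 [0.4405 0.1309 0.1259] [ 0.7 -3.7  2.4] 0.3
[-1.25564024e-02  1.38246222e-05  1.90322911e-02] [-2.19481769  0.09325275  3.90676306]
```

View pics/l11_side.png

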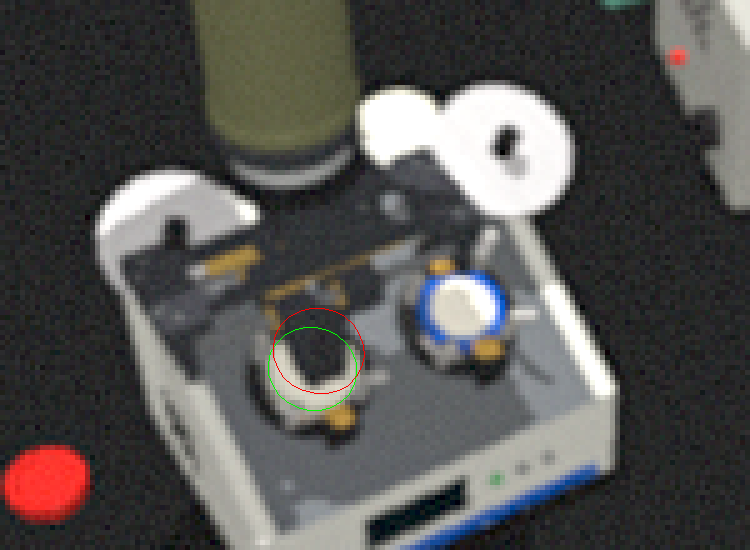

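jog_arm --rows '[[[-0.0006,0,0.0012],0],[[-0.0013,0,0.0024],0],[[-0.0019,0,0.0035],0],[[-0.0025,0,0.0047],0],[[-0.0025,0,0.0047],0]]'

```text
clock: 17.9
tool_pos: [0.4401, 0.1328, 0.1224]
eef_rot: [0.777, -0.629, -0.0, 0.0]
contact_force: [1.8, -4.3, 2.6]
opening: 0.004
```

jog_arm --rows '[[[-0.0006,0,0.0012],0],[[-0.0013,0,0.0024],0],[[-0.0016,0,0.003],0],[[-0.0016,0,0.003],0]]'

```text
clock: 18.23
tool_pos: [0.4399, 0.1341, 0.1201]
eef_rot: [0.777, -0.629, -0.0, 0.0]
contact_force: [1.7, -3.3, 3.1]
opening: 0.001
```

Run:
```python
from look import *
look("l12",("side",))
o,M=lane(POSE,1)
s=get_state();print(M.T@(s['tool_pos']-o),M.T@s['contact_force'])
```

```text
18.2833 [0.4398 0.134  0.1202] [ 1.7 -4.5  2.7] 0.6
[-1.24768211e-02  4.58647301e-05  1.24921228e-02] [-2.9620609  -0.74412418  4.58455151]
```

View pics/l12_side.png

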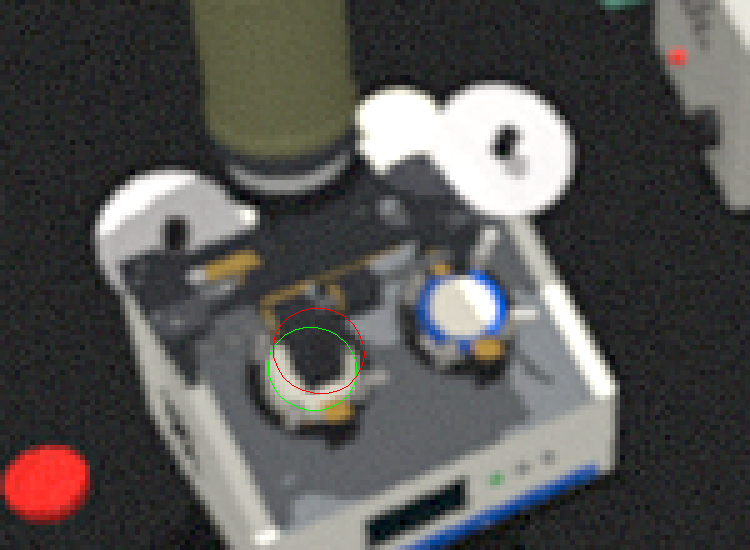

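jog_arm --rows '[[[-0.0006,0,0.0012],0],[[-0.0013,0,0.0024],0],[[-0.0013,0,0.0024],0]]'

```text
clock: 18.53
tool_pos: [0.4397, 0.135, 0.1183]
eef_rot: [0.777, -0.629, -0.0, 0.0]
contact_force: [1.6, -4.1, 4.3]
opening: 0.005
```

jog_arm --rows '[[[0.005,0,-0.0094],0],[[0.015,0,-0.028],0],[[0.025,0,-0.047],0],[[0.04,0,-0.075],0],[[0.05,0,-0.094],0],[[0.05,0,-0.094],0]]'

```text
clock: 19.03
tool_pos: [0.448, 0.0979, 0.1911]
eef_rot: [0.777, -0.63, -0.0, -0.001]
contact_force: [-0.1, 0.3, -0.4]
opening: 0.006
```

Run:
```python
from look import *
look("l13",("wrist","side"))
o,M=lane(POSE,1)
s=get_state();print(M.T@(s['tool_pos']-o),M.T@s['contact_force'])
```

```text
19.1333 [0.4466 0.0995 0.1889] [-0.5 -0.3  0.6] 0.4
[-0.0112596   0.00059987  0.08966348] [0.10235448 0.51243617 0.65730756]
```

View pics/l13_side.png

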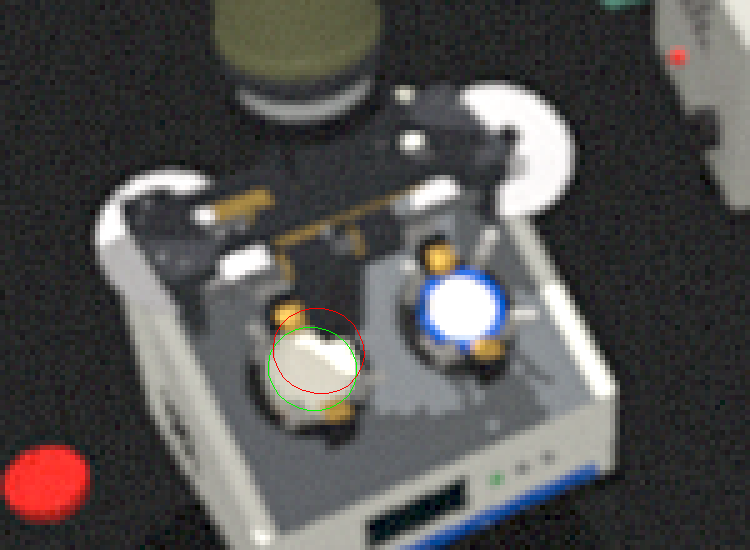

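View pics/l13_wrist.png

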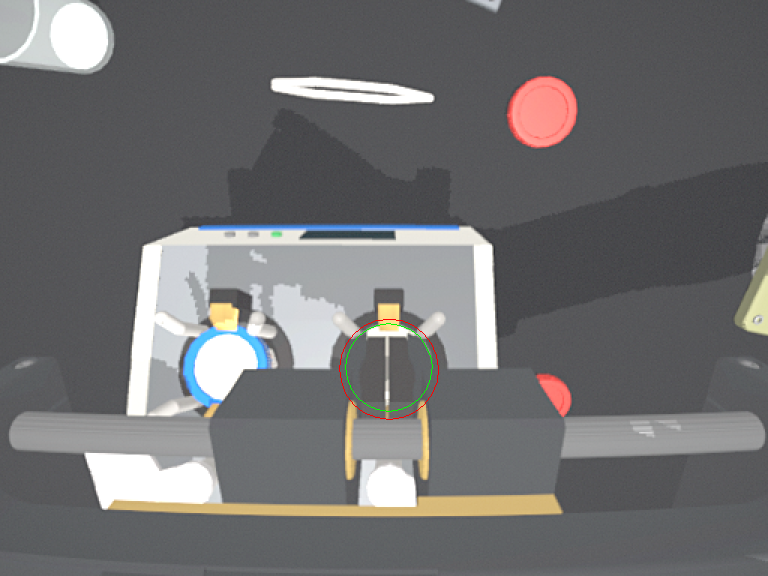

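Run:
```python
from look import *
for n,uv in(("beaker",(268,129)),("weight",(318,118)),("amber",(379,203))):print(n,onplane(np.array(uv),.04,cam("top")))
for z in(.10,.0062):mv([.6004,-.163,z],None)
```

```text
beaker [ 0.72416093 -0.02005429]
weight [ 0.75732498 -0.18376691]
amber [ 0.47526306 -0.36640285]
cur [0.4466 0.0995 0.1889] yaw -1.3598 shift [ 0.3852 -0.1272  0.1185] turn None rows>= 7.600862965126242 clock 19.1333
cur [0.4466 0.0995 0.1889] yaw -1.3598 shift [ 0.3852 -0.1272  0.2436] turn None rows>= 8.51010914019375 clock 19.1333
```

jog_arm --rows '[[[0.05,-0.015,0],0],[[0.1,-0.033,0],0],[[0.15,-0.05,0],0],[[0.2,-0.066,0.02],0],[[0.25,-0.083,0.04],0],[[0.3,-0.1,0.07],0],[[0.35,-0.115,0.1],0],[[0.3852,-0.1272,0.1185],0],[[0.3852,-0.1272,0.1185],0],[[0.3852,-0.1272,0.1185],0],[[0.3852,-0.1272,0.1185],0]]' --gripper 62

```text
clock: 20.05
tool_pos: [0.5998, -0.1621, 0.0986]
eef_rot: [0.778, -0.629, -0.003, -0.0]
contact_force: [-0.1, 0.6, 0.8]
opening: 0.703
```

Run:
```python
from look import *
st=get_state();look("m1",("wrist",))
C=cam("wrist",st);print(proj([[.6004,-.163,.028],[.5212,-.152,.028]],C)*1.5)
mv([.6004,-.163,.0062],None)
```

```text
20.1 [ 0.6002 -0.1617  0.0993] [ 0.5 -0.5  0.6] 62.1
[[386.16413097 287.60033985]
 [508.03450115 329.39017605]]
cur [ 0.6002 -0.1617  0.0993] yaw -1.3592 shift [1.800e-03 1.000e-04 1.241e-01] turn None rows>= 2.2329635038601343 clock 20.1
```

View pics/m1_wrist.png

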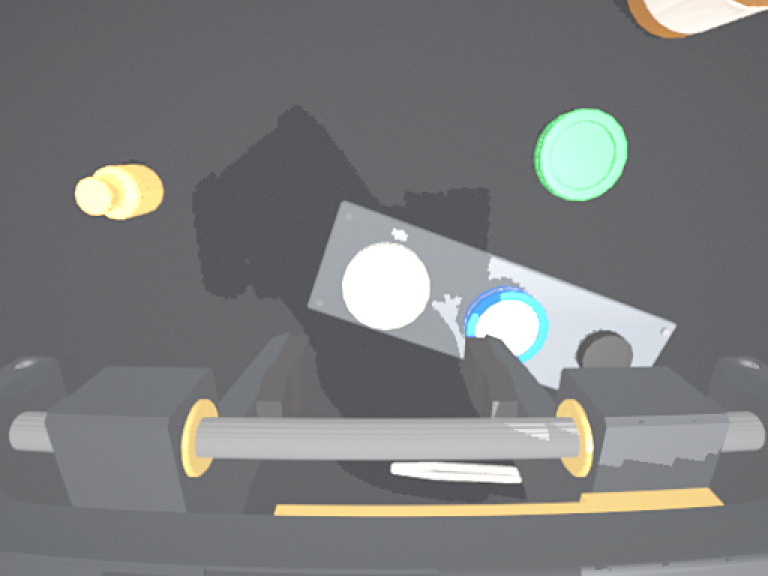

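jog_arm --rows '[[[0.001,0,0.04],0],[[0.0015,0,0.08],0],[[0.0015,0,0.1],0],[[0.0015,0,0.112],0],[[0.0015,0,0.124],0],[[0.0015,0,0.124],0],[[0.0015,0,0.124],0]]'

```text
clock: 20.68
tool_pos: [0.6014, -0.1651, 0.0076]
eef_rot: [0.777, -0.629, -0.0, 0.0]
contact_force: [-0.4, 0.2, 0.6]
opening: 0.701
```

jog_arm --rows '[[[0,0,0],0],[[0,0,0],0],[[0,0,0],0],[[0,0,0],0],[[0,0,0],0]]' --gripper 44 --newtons 12

```text
clock: 21.1
tool_pos: [0.6018, -0.1658, 0.008]
eef_rot: [0.777, -0.629, 0.0, -0.0]
contact_force: [-0.8, 0.8, 6.0]
opening: 0.584
```

Run:
```python
from look import *
look("m2",("wrist",))
o,M=lane(POSE,1)
c=o+M@[-.0912,0,.024]
mv(c-[0,0,.016],POSE[2]-np.pi)
```

```text
21.15 [ 0.6018 -0.1658  0.0081] [-0.9  0.5  5.9] 52.1
cur [ 0.6018 -0.1658  0.0081] yaw -1.3612 shift [-0.336   0.1279 -0.0924] turn 1.262883311303753e-05 rows>= 6.677224967994588 clock 21.15
```

View pics/m2_wrist.png

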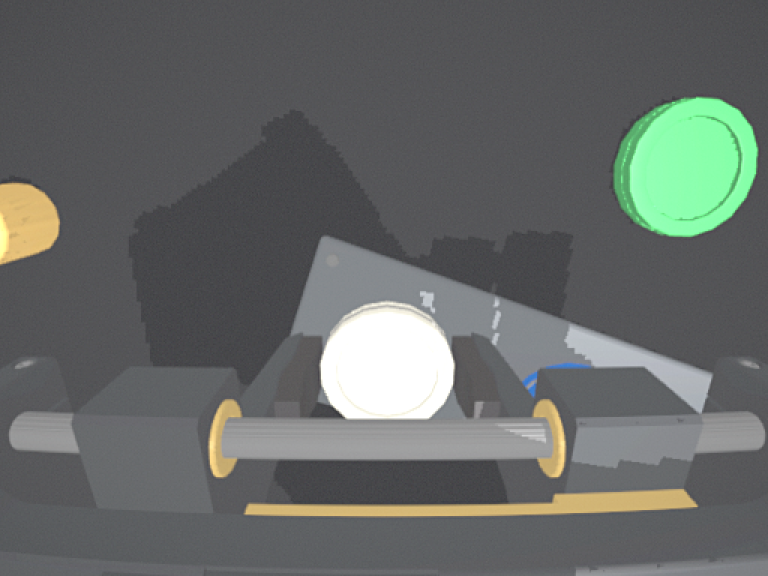

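jog_arm --rows '[[[0,0,-0.02],0],[[0,0,-0.06],0],[[0,0,-0.11],0],[[0,0,-0.14],0],[[0,0,-0.14],0],[[0,0,-0.14],0]]'

```text
clock: 21.65
tool_pos: [0.6018, -0.1658, 0.1132]
eef_rot: [0.777, -0.629, 0.001, -0.0]
contact_force: [-0.8, 0.6, -1.6]
opening: 0.582
```

Run:
```python
from look import *
look("m3",("wrist",))
o,M=lane(POSE,1)
c=o+M@[-.0912,0,.024]
mv(c-[0,0,.0145],POSE[2]-np.pi)
```

```text
21.7 [ 0.6008 -0.1651  0.1118] [-1.4  1.8 -0.6] 51.2
cur [ 0.6008 -0.1651  0.1118] yaw -1.3609 shift [-0.3349  0.1268  0.0439] turn 0.00012743398493952895 rows>= 6.489679513695574 clock 21.7
```

View pics/m3_wrist.png

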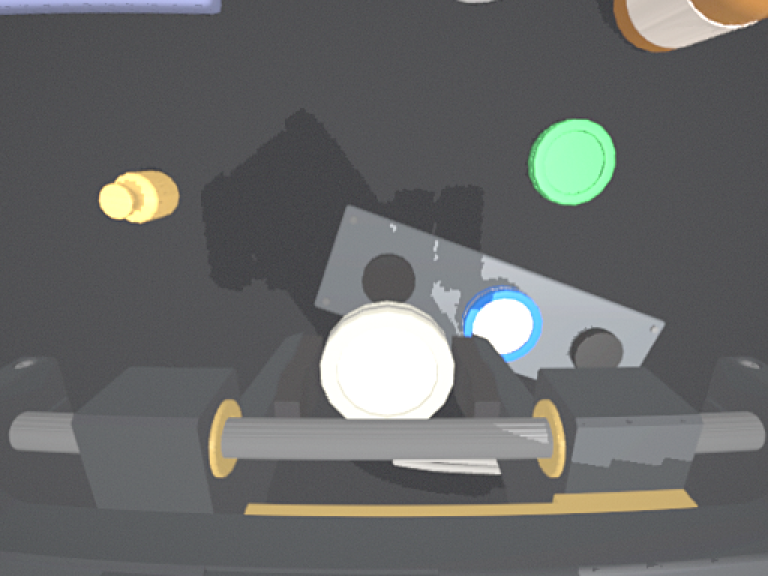

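jog_arm --rows '[[[-0.05,0.02,0],0],[[-0.1,0.038,0],0],[[-0.15,0.057,0],0],[[-0.2,0.076,0],0],[[-0.25,0.095,0],0],[[-0.3,0.114,0.01],0],[[-0.3349,0.1268,0.025],0],[[-0.3349,0.1268,0.0452],0],[[-0.3349,0.1268,0.0452],0],[[-0.3349,0.1268,0.0452],0]]' --newtons 8

```text
clock: 22.53
tool_pos: [0.4549, 0.0598, 0.0772]
eef_rot: [0.777, -0.629, -0.001, 0.001]
contact_force: [0.1, 0.2, -1.3]
opening: 0.587
```

Run:
```python
from look import *
o,M=lane(POSE,1)
s=get_state();print(s['tool_pos'],M.T@(s['tool_pos']+[0,0,.0155]-o))
mv(o+M@[-.1,0,.0075]-[0,0,.0155])
```

```text
[0.45493429 0.05983262 0.07716472] [-0.09222382  0.00071363  0.02374   ]
cur [0.4549 0.0598 0.0772] yaw -1.3616 shift [-0.001 -0.001  0.024] turn None rows>= 0.4321313024494307 clock 22.5333
```

jog_arm --rows '[[[-0.001,-0.001,0.004],0],[[-0.001,-0.001,0.008],0],[[-0.001,-0.001,0.012],0],[[-0.001,-0.001,0.016],0],[[-0.001,-0.001,0.019],0],[[-0.001,-0.001,0.022],0],[[-0.001,-0.001,0.025],0],[[-0.001,-0.001,0.025],0]]'

```text
clock: 23.2
tool_pos: [0.4565, 0.0611, 0.0592]
eef_rot: [0.777, -0.629, -0.0, 0.0]
contact_force: [1.6, -0.4, -0.3]
opening: 0.585
```

jog_arm --rows '[[[0,0,-0.04],0],[[0,0,-0.09],0],[[0,0,-0.14],0],[[-0.02,0,-0.1715],0],[[-0.05,0,-0.1715],0],[[-0.0598,0,-0.1715],0],[[-0.0725,0,-0.148],0],[[-0.0849,0,-0.1244],0],[[-0.0849,0,-0.1244],0],[[-0.0849,0,-0.1244],0]]' --newtons 12

```text
clock: 24.03
tool_pos: [0.4418, 0.1232, 0.1517]
eef_rot: [0.777, -0.629, -0.002, 0.002]
contact_force: [0.8, -0.6, -0.2]
opening: 0.58
```

Run:
```python
from look import *
look("m5",("wrist","side"))
o,M=lane(POSE,1)
s=get_state();print(M.T@(s['tool_pos']+[0,0,.0155]-o))
```

```text
24.1333 [0.4432 0.1224 0.1529] [ 0.3  0.2 -0.7] 51.5
[-0.00045536 -0.0008565   0.06074667]
```

View pics/m5_wrist.png

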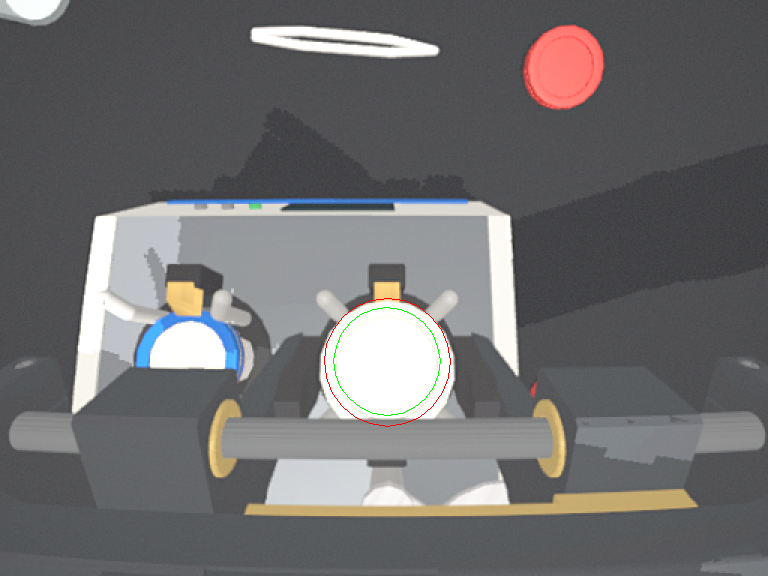

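View pics/m5_side.png

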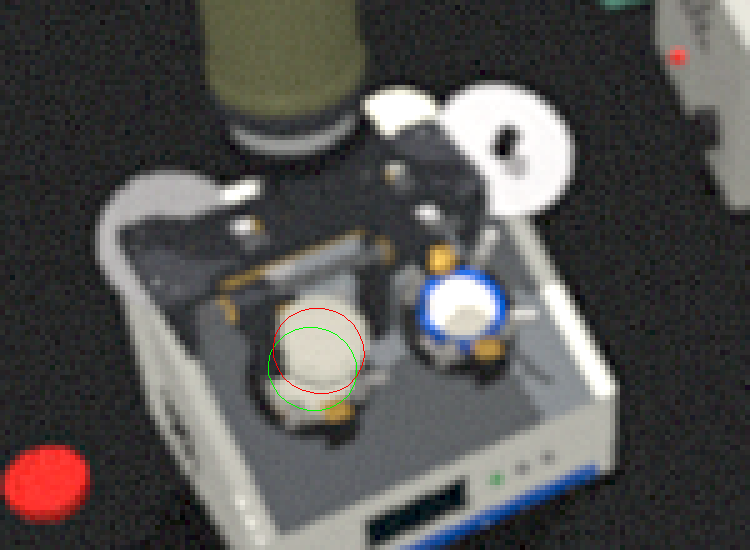

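jog_arm --rows '[[[-0.0035,0.0008,0.0065],0],[[-0.007,0.0008,0.013],0],[[-0.0105,0.0008,0.0195],0],[[-0.0138,0.0008,0.0259],0],[[-0.015,0.0008,0.028],0],[[-0.016,0.0008,0.03],0],[[-0.0172,0.0008,0.0323],0],[[-0.0184,0.0008,0.0346],0],[[-0.0184,0.0008,0.0346],0]]'

```text
clock: 24.88
tool_pos: [0.4398, 0.1362, 0.1267]
eef_rot: [0.777, -0.63, 0.0, 0.0]
contact_force: [0.6, -4.1, -0.9]
opening: 0.584
```

Run:
```python
from look import *
look("m6",("side",))
o,M=lane(POSE,1)
s=get_state();print(M.T@(s['tool_pos']+[0,0,.0155]-o),M.T@s['contact_force'])
```

```text
24.9333 [0.4398 0.1363 0.1267] [-0.4 -4.8 -1.4] 51.3
[-0.00019209 -0.00039586  0.03089893] [-4.74495406  1.37666711  0.88818507]
```

View pics/m6_side.png

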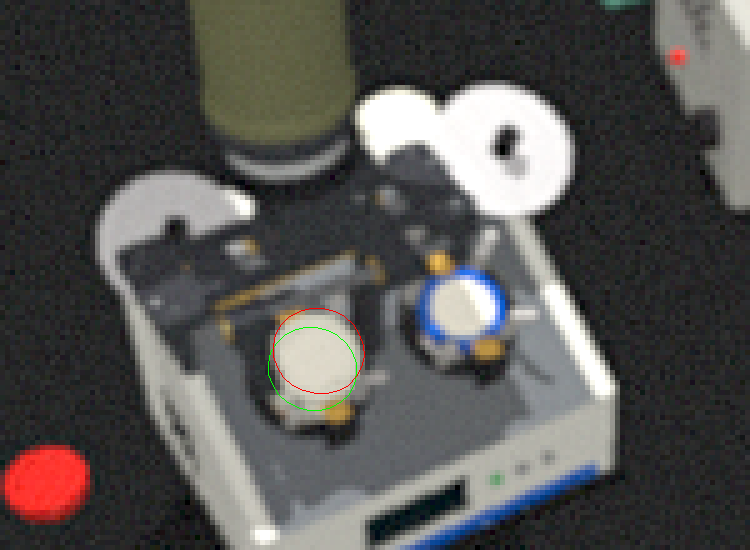

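jog_arm --rows '[[[0,0,0],0],[[0,0,0],0],[[0,0,0],0],[[0,0,0],0],[[0.01,0,-0.02],0],[[0.02,0,-0.04],0],[[0.03,0,-0.06],0],[[0.04,0,-0.08],0],[[0.04,0,-0.08],0]]' --gripper 68

```text
clock: 25.68
tool_pos: [0.4478, 0.1064, 0.1889]
eef_rot: [0.777, -0.63, 0.001, -0.001]
contact_force: [0.3, 0.0, 0.5]
opening: 0.77
```

jog_arm --rows '[[[0,0,0],0],[[0,0,0],0],[[0,0,0],0],[[0,0,0],0],[[0,0,0],0],[[0,0,0],0],[[0,0,0],0],[[0,0,0],0]]' --gripper 0

```text
clock: 26.35
tool_pos: [0.4459, 0.1075, 0.1867]
eef_rot: [0.777, -0.629, -0.0, 0.0]
contact_force: [0.5, 0.5, 0.2]
opening: 0.19
```

Run:
```python
from look import *
look("m8",("wrist","side"))
o,M=lane(POSE,1)
s=get_state();print(M.T@(s['tool_pos']-o),M.T@s['contact_force'])
mv(o+M@[-.0126,0,.034])
```

```text
26.45 [0.446  0.1075 0.1867] [-0.6 -0.5  0.9] 9.1
[-0.00524811 -0.00041736  0.08402648] [0.08201076 0.6772834  1.01744358]
cur [0.446  0.1075 0.1867] yaw -1.3612 shift [-0.0227  0.0006  0.0635] turn None rows>= 1.2126027313765537 clock 26.45
```

View pics/m8_wrist.png

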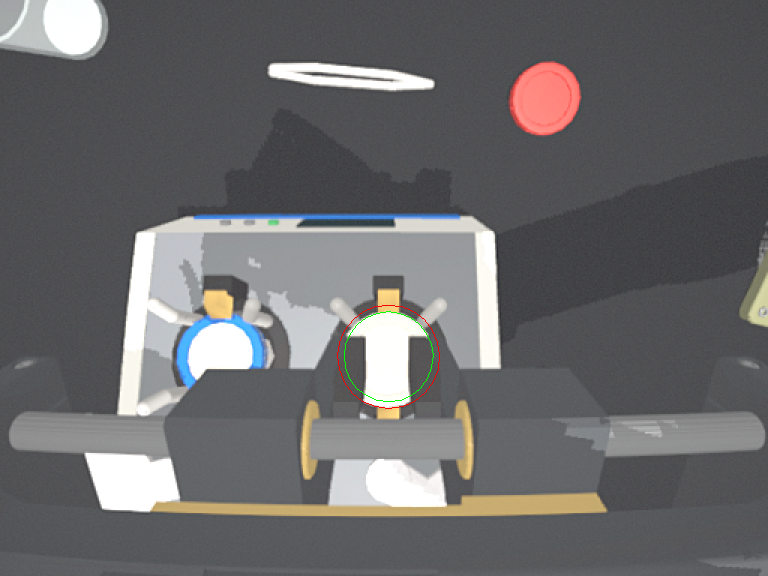

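View pics/m8_side.png

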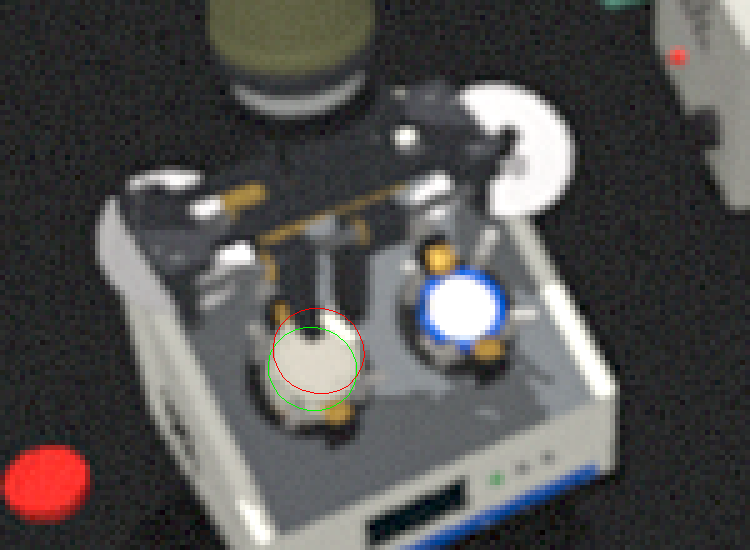

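jog_arm --rows '[[[-0.006,0,0.018],0],[[-0.012,0.0006,0.036],0],[[-0.018,0.0006,0.0535],0],[[-0.0205,0.0006,0.059],0],[[-0.0227,0.0006,0.0635],0],[[-0.0227,0.0006,0.0635],0]]' --gripper 0 --newtons 20

```text
clock: 26.95
tool_pos: [0.4418, 0.1242, 0.1389]
eef_rot: [0.777, -0.629, -0.001, 0.001]
contact_force: [0.0, 0.3, 0.2]
opening: 0.004
```

jog_arm --rows '[[[-0.0006,0,0.0012],0],[[-0.0013,0,0.0024],0],[[-0.0019,0,0.0035],0],[[-0.0025,0,0.0047],0],[[-0.0031,0,0.0059],0],[[-0.0038,0,0.0071],0],[[-0.0044,0,0.0083],0],[[-0.005,0,0.0094],0],[[-0.0056,0,0.0106],0],[[-0.0056,0,0.0106],0]]'

```text
clock: 27.78
tool_pos: [0.4414, 0.1283, 0.1312]
eef_rot: [0.777, -0.629, -0.0, 0.0]
contact_force: [-0.1, -0.8, 3.1]
opening: 0.001
```

jog_arm --rows '[[[-0.0006,0,0.0012],0],[[-0.0013,0,0.0024],0],[[-0.0019,0,0.0035],0],[[-0.0025,0,0.0047],0],[[-0.0031,0,0.0059],0],[[-0.0038,0,0.0071],0],[[-0.0038,0,0.0071],0]]'

```text
clock: 28.37
tool_pos: [0.4408, 0.131, 0.1259]
eef_rot: [0.777, -0.629, -0.0, 0.0]
contact_force: [0.2, -1.3, 5.5]
opening: 0.003
```

Run:
```python
from look import *
look("m9",("side",))
o,M=lane(POSE,1)
s=get_state();print(M.T@(s['tool_pos']-o),M.T@s['contact_force'])
```

```text
28.4167 [0.4408 0.131  0.1259] [ 0.9 -1.6  4.7] 0.4
[-0.01257008 -0.00025812  0.01905665] [ 0.72191267 -0.53374897  4.98756432]
```

View pics/m9_side.png

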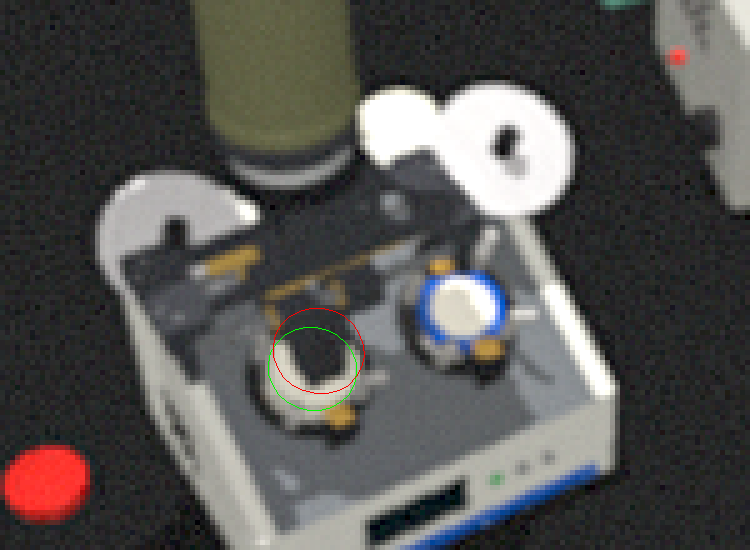

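Same course as the first; finish the push.

jog_arm --rows '[[[-0.0006,0,0.0012],0],[[-0.0013,0,0.0024],0],[[-0.0019,0,0.0035],0],[[-0.0025,0,0.0047],0],[[-0.0031,0,0.0059],0],[[-0.0038,0,0.0071],0],[[-0.0044,0,0.0083],0],[[-0.005,0,0.0094],0],[[-0.0054,0,0.0101],0],[[-0.0054,0,0.0101],0],[[-0.0054,0,0.0101],0]]'

```text
clock: 29.33
tool_pos: [0.44, 0.1349, 0.1184]
eef_rot: [0.777, -0.629, 0.0, 0.0]
contact_force: [0.2, -2.1, 6.5]
opening: 0.001
```

jog_arm --rows '[[[0.005,0,-0.0094],0],[[0.015,0,-0.028],0],[[0.025,0,-0.047],0],[[0.04,0,-0.075],0],[[0.05,0,-0.094],0],[[0.07,0,-0.12],0],[[0.07,0,-0.12],0],[[0.07,0,-0.12],0]]'

```text
clock: 30.0
tool_pos: [0.4506, 0.0835, 0.2088]
eef_rot: [0.777, -0.63, -0.0, -0.0]
contact_force: [-1.4, 0.2, -0.2]
opening: 0.008
```

Run:
```python
from look import *
look("m10",("wrist","side"))
o,M=lane(POSE,1)
s=get_state();print(M.T@(s['tool_pos']-o),M.T@s['contact_force'])
```

```text
30.1 [0.4496 0.0846 0.2075] [ 0.3  0.5 -0.7] 0.2
[-0.01595553  0.00081995  0.11328876] [ 0.00430768 -0.42968287 -0.80563935]
```

View pics/m10_side.png

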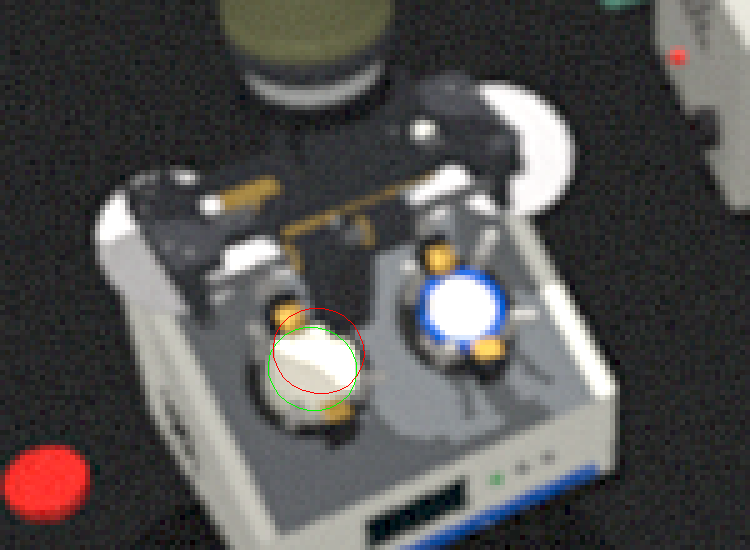

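View pics/m10_wrist.png

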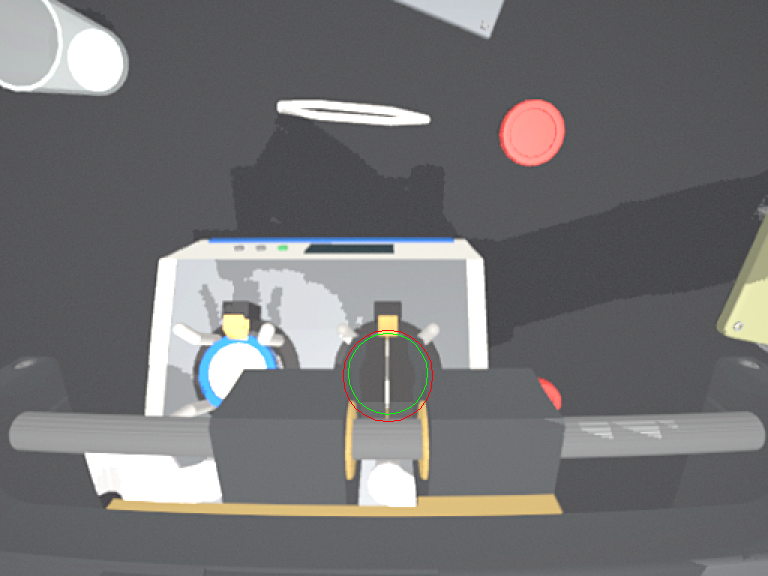

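Run:
```python
from look import *
o,M=lane(POSE,1)
t=o+M@[.0808,.0492,.0512];print(t)
mv(t+[0,0,.05]);mv(t)
for n in("side","top"):
    snapshot(n)
    for k in("knob_left","pivot_left"):print(n,k,[(round(d['p'],2),np.round(d['pixel'][::-1],1)) for d in mark_of(k,n)][:2],proj(o+M@([.0887,.0492,.062] if k[0]=='k' else [.058,0,.062]),cam(n)))
```

```text
[0.37840412 0.18656175 0.19814022]
cur [0.4496 0.0846 0.2075] yaw -1.36 shift [-0.1528  0.0643 -0.0541] turn None rows>= 3.137508298296923 clock 30.1
cur [0.4496 0.0846 0.2075] yaw -1.36 shift [-0.1528  0.0643  0.0125] turn None rows>= 2.991098523979896 clock 30.1
side knob_left [(0.48, array([183. , 152.3]))] [[184.6229472  157.10545846]]
side pivot_left [(0.71, array([271.2, 281.2])), (0.52, array([206.6, 158.2]))] [[205.12271809 160.4768291 ]]
top knob_left [] [[197.13767962 235.90881033]]
top pivot_left [] [[203.5071792  216.84314867]]
```

jog_arm --rows '[[[0,0.01,-0.04],0],[[-0.03,0.03,-0.0541],0],[[-0.08,0.05,-0.0541],0],[[-0.12,0.0643,-0.0541],0],[[-0.1528,0.0643,-0.0541],0],[[-0.1528,0.0643,-0.0541],0],[[-0.1528,0.0643,-0.0541],0],[[-0.1528,0.0643,-0.0541],0]]' --gripper 45 --newtons 8

```text
clock: 31.07
tool_pos: [0.3798, 0.1851, 0.2489]
eef_rot: [0.777, -0.629, 0.0, 0.001]
contact_force: [1.2, 0.4, 0.7]
opening: 0.511
```

Run:
```python
from look import *
st=get_state();look("k1",("wrist","side"))
o,M=lane(POSE,1);C=cam("wrist",st)
print(proj([o+M@[.0887,.0492,z] for z in(.052,.062,.072)],C)*1.5)
mv(o+M@[.0808,.0492,.0512])
```

```text
31.1667 [0.3801 0.1845 0.2491] [0.4 0.5 0.6] 45.0
[[389.21264049 318.59816133]
 [389.35350058 316.82434068]
 [389.50824517 314.87548322]]
cur [0.3801 0.1845 0.2491] yaw -1.3635 shift [-0.0032  0.0016  0.0679] turn None rows>= 1.2231127500603307 clock 31.1667
```

View pics/k1_wrist.png

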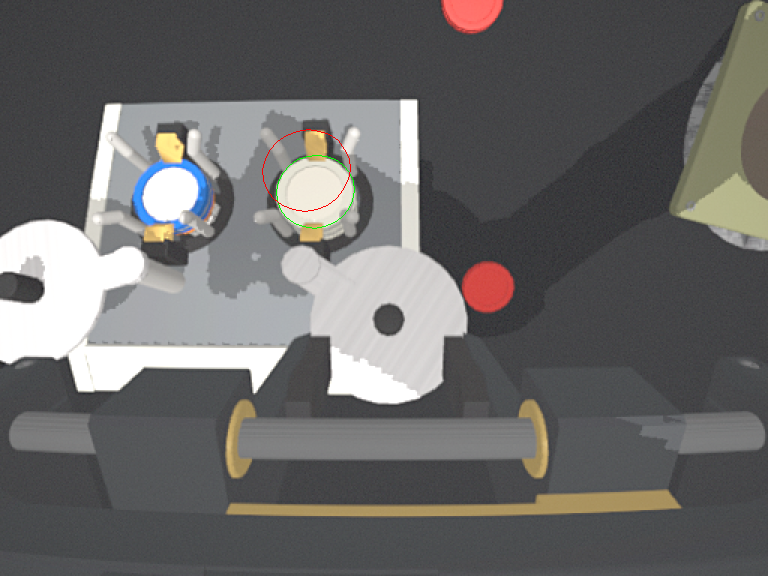

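View pics/k1_side.png

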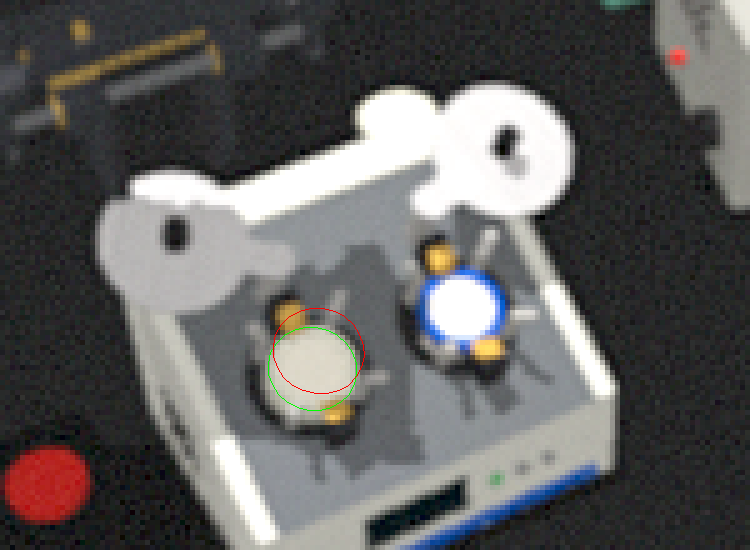

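jog_arm --rows '[[[-0.0032,0.0016,0.03],0],[[-0.0032,0.0016,0.05],0],[[-0.0032,0.0016,0.06],0],[[-0.0032,0.0016,0.0679],0],[[-0.0032,0.0016,0.0679],0],[[-0.0032,0.0016,0.0679],0]]'

```text
clock: 31.67
tool_pos: [0.3784, 0.1872, 0.1983]
eef_rot: [0.777, -0.63, -0.0, 0.0]
contact_force: [-0.3, 0.6, 0.5]
opening: 0.51
```

jog_arm --rows '[[[0,0,0],0],[[0,0,0],0],[[0,0,0],0],[[0,0,0],0],[[0,0,0],0],[[0,0,0],0],[[0,0,0],0]]' --gripper 8 --newtons 8

```text
clock: 32.25
tool_pos: [0.3782, 0.1877, 0.1981]
eef_rot: [0.777, -0.629, -0.0, 0.0]
contact_force: [0.4, -0.8, -0.1]
opening: 0.174
```

Run:
```python
from look import *
look("k2",("wrist","side"))
o,M=lane(POSE,1)
s=get_state();print(M.T@(s['tool_pos']-o),M.T@s['contact_force'])
```

```text
32.35 [0.3782 0.1877 0.1981] [ 1.  -0.5  0. ] 15.9
[0.08177654 0.04918637 0.05062748] [-0.59153766 -0.84457516  0.31944732]
```

View pics/k2_wrist.png

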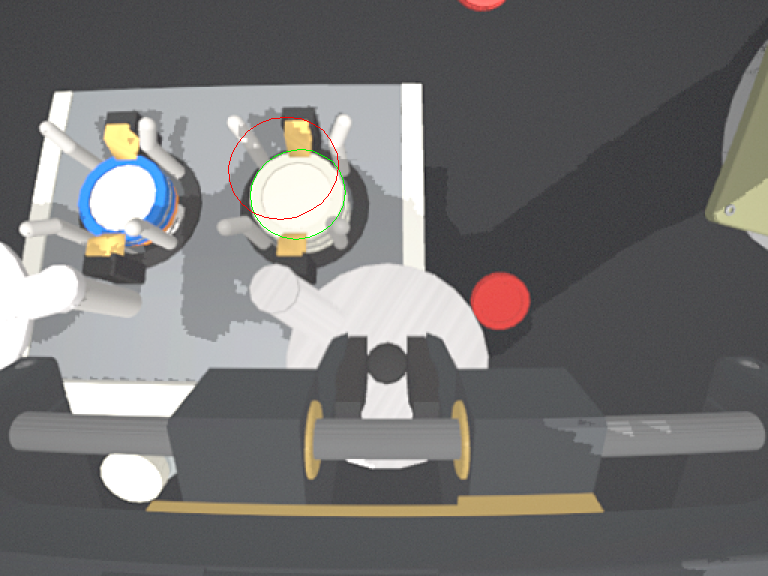

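View pics/k2_side.png

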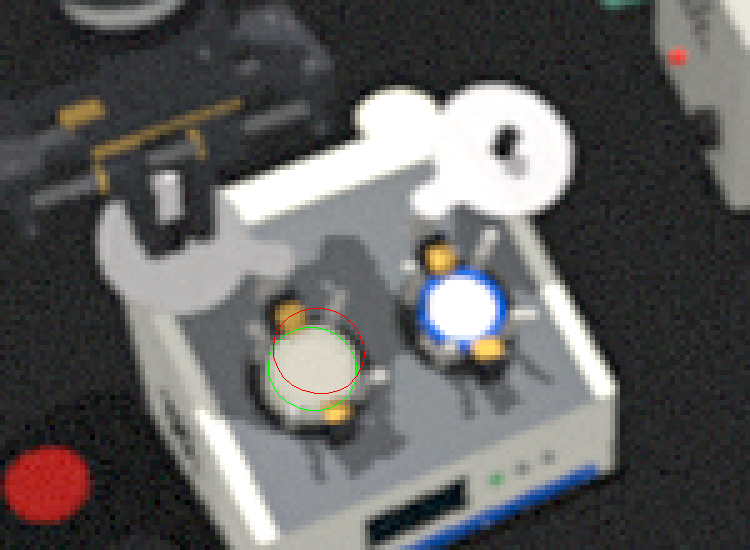

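Run:
```python
import numpy as np
t0=2.128;a=np.radians(28)
for t in list(np.arange(2.0,-.01,-.125))+[-.03]:
    dx=58*(np.cos(t0)-np.cos(t));dy=58*(np.sin(t)-np.sin(t0))
    print(round(t,3),[round(x/750,4) for x in(-dx*np.cos(a),dy,-dx*np.sin(a))])
```

```text
2.0 [np.float64(0.0077), np.float64(0.0047), np.float64(0.0041)]
1.875 [np.float64(0.0157), np.float64(0.0081), np.float64(0.0083)]
1.75 [np.float64(0.0239), np.float64(0.0105), np.float64(0.0127)]
1.625 [np.float64(0.0324), np.float64(0.0116), np.float64(0.0172)]
1.5 [np.float64(0.0409), np.float64(0.0115), np.float64(0.0218)]
1.375 [np.float64(0.0494), np.float64(0.0102), np.float64(0.0263)]
1.25 [np.float64(0.0576), np.float64(0.0078), np.float64(0.0306)]
1.125 [np.float64(0.0655), np.float64(0.0041), np.float64(0.0349)]
1.0 [np.float64(0.073), np.float64(-0.0006), np.float64(0.0388)]
0.875 [np.float64(0.0799), np.float64(-0.0063), np.float64(0.0425)]
0.75 [np.float64(0.0861), np.float64(-0.0129), np.float64(0.0458)]
0.625 [np.float64(0.0915), np.float64(-0.0204), np.float64(0.0486)]
0.5 [np.float64(0.096), np.float64(-0.0286), np.float64(0.0511)]
0.375 [np.float64(0.0996), np.float64(-0.0373), np.float64(0.053)]
0.25 [np.float64(0.1023), np.float64(-0.0465), np.float64(0.0544)]
0.125 [np.float64(0.1039), np.float64(-0.056), np.float64(0.0552)]
0.0 [np.float64(0.1044), np.float64(-0.0656), np.float64(0.0555)]
-0.03 [np.float64(0.1044), np.float64(-0.068), np.float64(0.0555)]
```

jog_arm --rows '[[[0.0038,0.0024,0.002],0],[[0.0077,0.0047,0.0041],0],[[0.0157,0.0081,0.0083],0],[[0.0239,0.0105,0.0127],0],[[0.0324,0.0116,0.0172],0],[[0.0409,0.0115,0.0218],0],[[0.0494,0.0102,0.0263],0],[[0.0576,0.0078,0.0306],0],[[0.0655,0.0041,0.0349],0],[[0.073,-0.0006,0.0388],0],[[0.073,-0.0006,0.0388],0]]'

```text
clock: 33.27
tool_pos: [0.3871, 0.1316, 0.1677]
eef_rot: [0.776, -0.63, -0.002, 0.003]
contact_force: [-4.3, -5.1, 2.0]
opening: 0.176
```

Run:
```python
from look import *
look("k3",("wrist",))
o,M=lane(POSE,1)
s=get_state();print(M.T@(s['tool_pos']-o),M.T@s['contact_force'])
```

```text
33.3167 [0.387  0.1317 0.1678] [-3.  -4.1 -1. ] 15.6
[0.01760023 0.05224235 0.05049284] [-3.45027169  3.81592539  0.70984481]
```

View pics/k3_wrist.png

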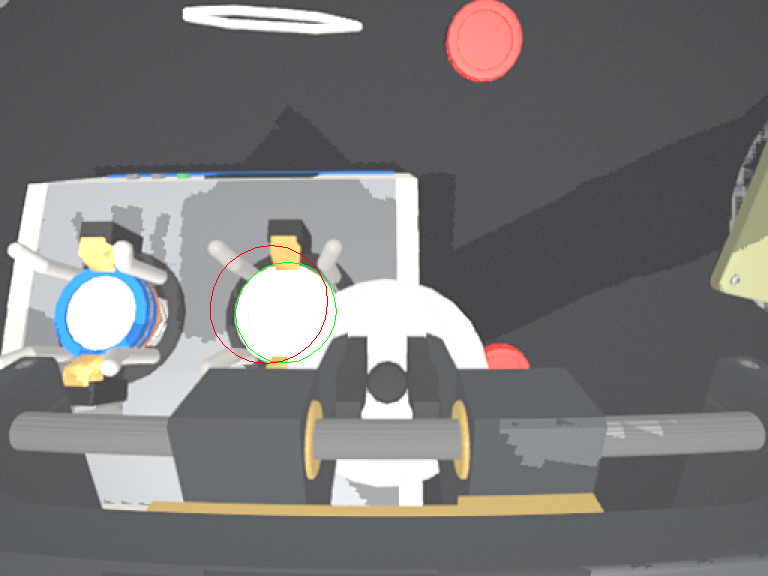

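jog_arm --rows '[[[0.006,-0.0057,0.0034],0],[[0.012,-0.0123,0.0065],0],[[0.0165,-0.0198,0.009],0],[[0.021,-0.028,0.0113],0],[[0.024,-0.0367,0.0128],0],[[0.0263,-0.0459,0.0141],0],[[0.027,-0.0554,0.0146],0],[[0.0274,-0.065,0.0147],0],[[0.0274,-0.068,0.0147],0],[[0.0274,-0.068,0.0147],0]]'

```text
clock: 34.15
tool_pos: [0.4422, 0.1211, 0.1565]
eef_rot: [0.776, -0.63, -0.0, 0.004]
contact_force: [-2.1, -7.5, -6.4]
opening: 0.177
```

Run:
```python
from look import *
look("k4",("wrist","side"))
o,M=lane(POSE,1)
s=get_state();print(M.T@(s['tool_pos']-o),M.T@s['contact_force'])
```

```text
34.25 [0.4422 0.1211 0.1565] [-1.4 -7.4 -6.1] 15.8
[-0.00697392  0.00041876  0.05070113] [-8.97039833  2.95194041 -2.08542756]
```

View pics/k4_wrist.png

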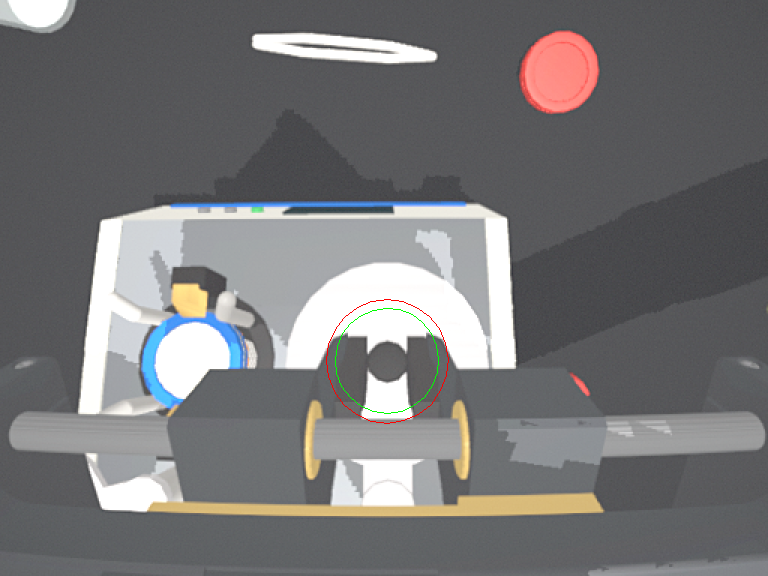

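View pics/k4_side.png

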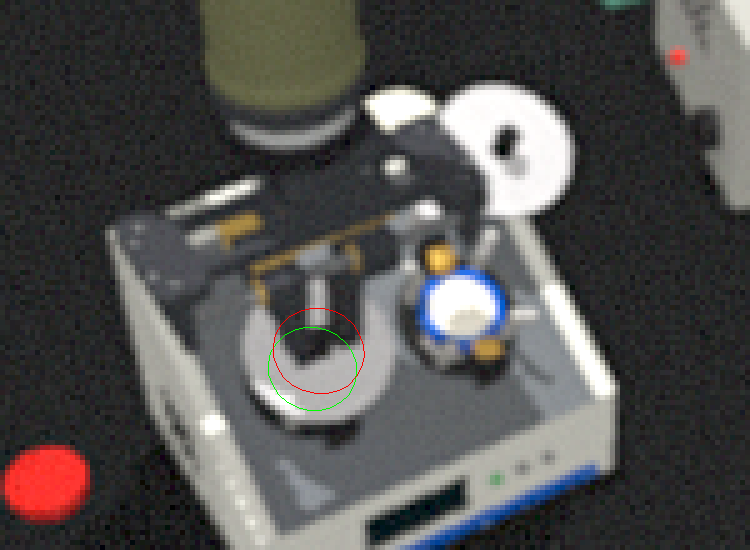

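jog_arm --rows '[[[0,0,0],0],[[0,0,0],0],[[0,0,0],0],[[0,0,0],0],[[0,0,-0.03],0],[[0,0,-0.07],0],[[0,0,-0.11],0],[[0.05,0,-0.14],0],[[0.1,0,-0.16],0],[[0.15,0,-0.18],0],[[0.2,0,-0.2],0],[[0.2,0,-0.2],0],[[0.2,0,-0.2],0]]' --gripper 40

```text
clock: 35.33
tool_pos: [0.4759, -0.0241, 0.3089]
eef_rot: [0.776, -0.631, 0.001, -0.001]
contact_force: [0.3, 0.4, 0.0]
opening: 0.452
```

Run:
```python
from look import *
look("z1",("top","side"))
T=snapshot("top");S=snapshot("side")
cv2.imwrite("pics/zfull.png",np.hstack([cv2.resize(x[:,:,::-1],(400,300),interpolation=cv2.INTER_AREA) for x in(T,S)]))
o,M=lane(POSE,1)
for n in("side","top"):print(n,proj([o+M@[.058-.058*np.cos(t),.058*np.sin(t),.062] for t in(0,.15,.3)],cam(n)))
for n in("side","top"):
    print([(round(d['p'],2),np.round(d['pixel'][::-1],1)) for d in mark_of("knob_left",n)][:2])
```

```text
35.4333 [ 0.4749 -0.0207  0.3073] [ 1.1 -0.6 -0.2] 40.1
side [[213.78253507 178.23681281]
 [210.89440652 179.14795571]
 [207.86010195 179.63805044]]
top [[221.93685047 213.45154921]
 [222.38871578 216.40739362]
 [222.42552634 219.38072428]]
[(0.87, array([215. , 174.8]))]
[(0.65, array([220.3, 214.9]))]
```

View pics/z1_side.png

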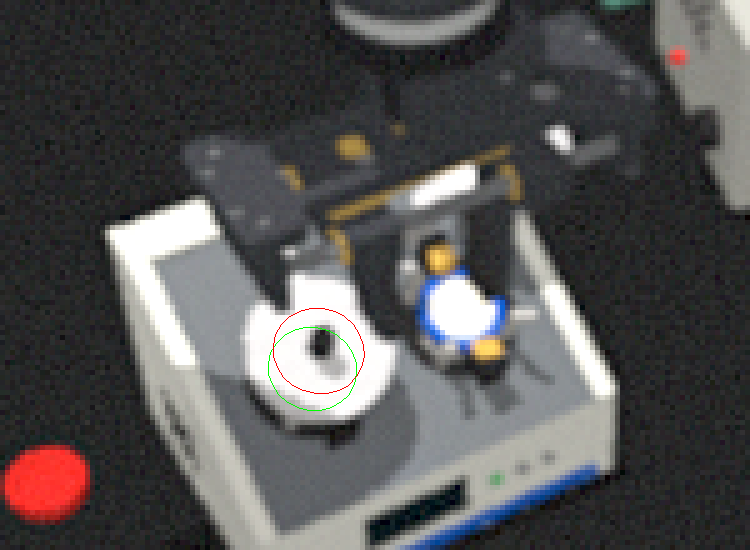

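View pics/z1_top.png

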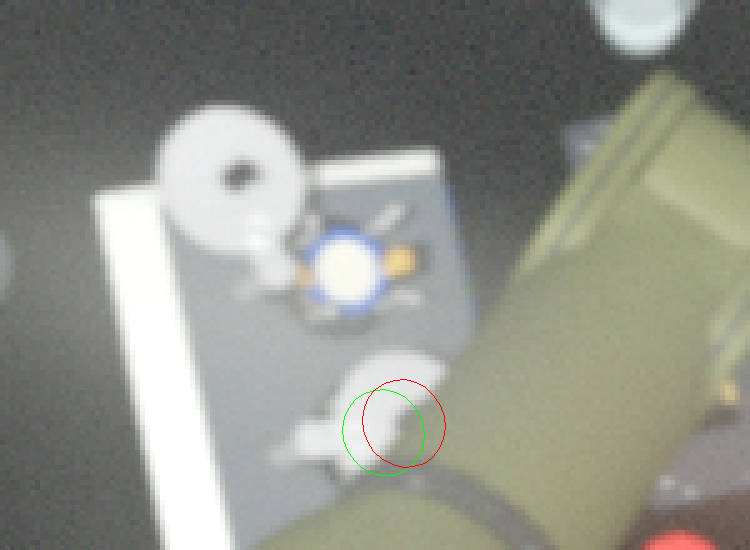

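View pics/zfull.png

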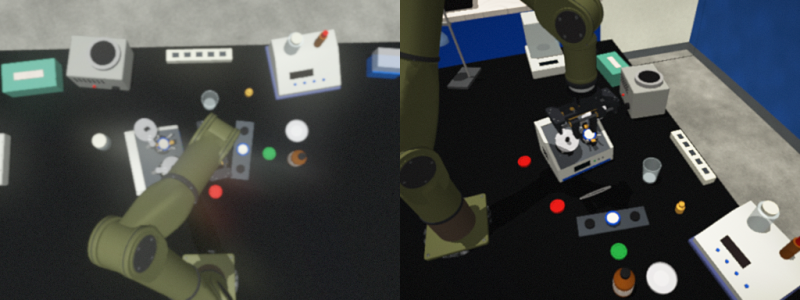

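Run:
```python
from plant import workorder,get_state
print(workorder.finish_job());s=get_state();print(s['clock'],s['contact_force'])
```

```text
the job is handed in; nothing more can be done
None
the job is handed in; nothing more can be done
```

I pushed both white rack cassettes, one after the other, down past the catches of the left lane (the one holding white). I then swung that lane's cover shut and handed the job in at about 35 s of the 64 s allowed. The hand-in gave no verdict.

**Last checks**
- **Cassettes:** before the cover went over, the top white cassette's rim matched the predicted held height (18.5 mm above the deck) in both the side and wrist pictures. Both brass catches showed over it.
- **Cover:** the black knob sits at pixel (214, 178) in the side picture. The prediction for fully shut is (213.8, 178.2), so it should be well inside 0.15 rad.
- **Everything else:** the blue cassettes, the right cover and the bystanders look unmoved by eye in the final pictures; I did not measure them at the end. The gripper was clear of everything and read no load above the sensor noise.

**What failed or disagreed**
- **First grasp:** it closed above the cassette. The wrist picture showed the fingertips about 10 mm behind the reported tool point, while `r.finger_overhang` says 22 mm ahead. A slow descent without contact and the next grasp bore this out, so I worked with the observed offset.
- **Second grasp:** the wrist read about 6 N upward while gripping, and the tool stood about 3 mm off target. The cassette still lifted and seated normally.
- **Knob marks:** the network's final marks were 1.5–4 pixels from the prediction for shut. I relied on my own reading of the side picture; in the top picture the arm hid the knob.

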